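Restock the cook's sloped jar lanes and stand the squeeze bottle on its plate

TASK

Set up the cook's station: put the two slim spice jars into the narrow sloped lane, the green-capped one foremost, down against the stop where the cook takes it first, and the black-capped one right behind it; put the two broad jars into the wide sloped lane, the red-capped relish foremost against the stop and the white-lidded jar right behind it. Stand the squeeze bottle upright in the middle of the small plate that catches its drips. Knock nothing over, and leave the onion and the tumbler of herbs where they are.

Things in the scene. Friction and masses are not known exactly. Their poses are not given: they have to be found in the camera images.
- narrow_lane: Narrow lane: fixed, sloped, bright steel with slippery white strips, 53 mm wide inside, 75 outside. Origin on the worktop under its middle; x up the lane to its open back. Strips 31 + 0.194 x mm high, from the stop's face (x = -77, rising 55 mm) to x = 77; side walls 25 mm above them, flared to 65. Set jars at x = 40, 6 mm over the strips; they slide to the stop and lean 11 deg.
- wide_lane: Wide lane: fixed, sloped, bright steel with slippery white strips, 70 mm wide inside, 92 outside. Origin on the worktop under its middle; x up the lane to its open back. Strips 31 + 0.194 x mm high, from the stop's face (x = -77, rising 55 mm) to x = 77; side walls 25 mm above them, flared to 82. Set jars at x = 40, 6 mm over the strips; they slide to the stop and lean 11 deg.
- drip_plate: small cream-coloured round plate, loose, 99 mm across, rim 16 mm high, nearly flat inside: the bottle's foot comes to rest 10 mm above the plate's underside. Origin: centre of its underside; z up
- herb_jar: slim glass spice jar with dried green herbs and a green cap, squarish, 44 mm across (48 over its rounded corners), 100 mm tall (cap from 80 mm up, 43 mm across). Origin: centre of its underside, z up to the cap. Best gripped about 72 mm up
- chilli_jar: slim glass spice jar with a black cap and a dark label, 44 mm across (42 mm body), 106 mm tall (cap from 85 mm up, 43 mm across). Origin: centre of its underside, z up to the cap. Best gripped about 76 mm up
- relish_jar: broad orange-red relish jar with a red cap, 57 mm across up to 73 mm, cap 47 mm across, 94 mm tall. Origin: centre of its underside, z up to the cap. Best gripped about 58 mm up
- white_jar: broad glass jar with beige contents and a white lid, 61 mm across, 85 mm tall. Origin: centre of its underside, z up to the lid. Best gripped about 58 mm up
- squeeze_bottle: squeeze bottle with pale yellow contents, 57 mm across, 122 mm tall, with a red collar (28 mm across, from 90 to 103 mm up) and a thin dark nozzle above. Shoulder slopes from 50 mm up: grip it by the collar, with the fingertips about 88 mm up. Origin: centre of its underside, z up to the nozzle
- onion: brown onion lying on the worktop at the back right, 82 mm across, 94 mm tall; not to be moved. Origin: its underside
- herb_cup: clear tumbler with cut green herbs, 76 mm across, 101 mm tall, behind the lanes; not to be moved. Origin: centre of its underside

How it is judged:
By the outcome, as a careful person would: the job done as asked, in the order asked, and still so for the second after the job is handed in, with the robot touching nothing.
It also fails if it takes over 120 s, if anything falls off the work surface, if the arm or the gripper's body presses on something with over 40 N, if the wrist force passes 120 N, or if a joint passes its speed limit or range.

ROBOT

A 6-joint arm with a two-finger parallel gripper is mounted at the origin on a cart in front of the work surface, level with it; the furniture and walls round the work are solid. World frame = base frame: x ahead of the robot, y to its left, z up, the work surface at z = 0. Lengths are in m, angles in rad, forces in N, time in s.
With the tool pointing down it reaches from about 0.275 to 0.775 m from the base axis. Payload 14.6 kg.
Tool frame: the origin (TCP) lies at the very end of the fingers, on their centre line; the grasp point (between the pads) lies manip.grasp_offset behind it (manip.grasp_offset is the distance from the TCP to the grasp point, in m); z points along the fingers, y is the direction in which the jaws open and shut (so a half turn about z gives the same grasp; the last joint's range is limited). The gripper opens to 85 mm and grips with 20 to 120 N. Pads are 22 mm wide; open, the fingers measure 114 mm over their backs; the gripper's body (76 mm by 85 mm) begins 54 mm behind the grasp point. The pads swing forward as they close: fully open they stand 13 mm farther back than shut.
Start: joints at [1.121, 0.263, -0.048, 1.259, 0, 1.415], TCP at [0.153, 0.502, 0.231] pointing down, gripper open.
Joint ranges: [-2.65, 2.65], [-0.89, 1.7], [-1.18, 1.37], [-2.13, 2.11], [-1.35, 1.29], [-3.14, 3.14]. Speed limits (rad/s): [1.89, 1.89, 2.57, 2.79, 3.14, 3.14].

INTERFACE

Orientations are given as a unit quaternion [w, x, y, z].
In Python, from cell import readout, optics, order, manip gives the robot as it stands.
- The arm moves only by the tool send_rows, never from a script. Its argument "plan" is a list of rows, each an object with "xyz": the shift along the tool's x, y, z each as a share of 0.075 m, from -1 to 1, a list of three; "angular": the turn, a rotation vector about the tool's x, y, z each as a share of 30 degrees, from -1 to 1, a list of three; "fingers": the gripper command: -1 is fully open, 1 is shut, values between are in proportion. In form: [{"xyz": [tx, ty, tz], "angular": [wx, wy, wz], "fingers": fingers}, ...]. A call has 1 to 10 rows; each row shifts and turns the pose as measured when the row begins, along the tool's axes as they then stand; what a row does not reach is not made up. A row lasts 1/12 s, in which the tool goes at most 41.7 mm and 7.16 degrees, less where a joint would pass 70% of its speed; a pose out of reach is approached as far as the arm can. A call with a number of a shift or a turn outside -1 to 1 is refused whole. A call with a gripper value outside its range is refused whole. The fingers move at their own pace and stop on an object; "squeeze" is the grip in N (left out, the last holds). Time passes only in rows, so rows that do not move let the fingers close. It gives the time, the measured TCP pose, the force and the opening at its end, in the units of the state.
- readout.read_state(): the state, without advancing time (a new reading comes with each control period).
- optics.snapshot(name): name is "side" or "top" or "wrist"; returns the picture (400x640x3 uint8, red, green, blue); there is no depth.
- optics.camera_model(name): a dict with "vfov" (degrees; the focal length in pixels is half the picture's height over the tangent of half this angle, whatever the lens; pixels are square), "cx", "cy" (the principal point, pixels), "T" (4x4, takes a point from camera to world coordinates). Camera axes: x right, y up, looking along -z (the intrinsics and any distortion apply to the point x, -y, -z); pixel columns grow to the right and rows downward; lengths in m; the calibration is good to about 2 mm. A picture is of the moment at which its call begins: read the wrist's pose just before it. camera_model takes no time and is no camera call; for the wrist camera it gives the pose at the moment of the call.
- order.job_done(): hands the job in, once; it reports no verdict.
The state is a dict: "clock": time; "qpos": joint angles; "dq": joint speeds; "joint_efforts": joint torques, N m; "tcp_pos": TCP position; "tcp_rot": TCP orientation; "ft_force": force on the tool from outside, world axes, zero at the start; "wrist_torque": the same for the moment, N m; "width": finger opening in m.
Only numpy, scipy, OpenCV 4.12 (cv2) and the standard library are available. Lean on these libraries where they do the work, as an engineer would, in place of code of your own. Each camera call takes 0.05 s, during which the arm holds its last target. There are 200 camera calls.

## Working session

There is one attempt and no reset: what is moved stays moved. The work goes in short steps, Python scripts to look and compute and a tool call to move; the robot and the scene stay as the last step left them, time stands still between calls to the robot, and variables do not carry over. Pictures are saved under pics/ and viewed, about 12 in all and at most 16, crops included, and the job is handed in when it is done.

Besides the shell and the picture viewer there is one more tool, called after "Call:" in YAML: its name, and indented under it one key for each argument. send_rows: Moves the arm, as the interface text tells. Shift numbers are shares of 0.075 m and turn numbers shares of 30 degrees, none past 1 either way. Its arguments: {"type":"object","properties":{"plan":{"type":"array"},"squeeze":{"type":"number"}},"required":["plan"]}

```bash
ls; mkdir -p pics; python3 - <<'E'
from cell import readout, optics, order, manip
import cv2,numpy as np
np.set_printoptions(precision=4,suppress=True)
print(readout.read_state()); print(manip.grasp_offset, dir(manip))
for n in("top","side","wrist"):
    m=optics.camera_model(n); print(n,m)
    cv2.imwrite(f"pics/{n}0.png",optics.snapshot(n)[:,:,::-1])
E
```

```text
pics
{'clock': 0.0, 'qpos': array([ 1.1207,  0.2635, -0.0489,  1.2594, -0.    ,  1.4155]), 'dq': array([-0.0002, -0.0015,  0.0008, -0.0002,  0.0008, -0.0003]), 'joint_efforts': array([  0.0041, -63.7618,  38.4565,   0.0133,   0.0001,  -0.    ]), 'tcp_pos': array([0.1524, 0.5021, 0.2308]), 'tcp_rot': array([-0.0001,  0.1468,  0.9892, -0.0005]), 'ft_force': array([-0.3249, -0.7586,  0.7968]), 'wrist_torque': array([0.0261, 0.0081, 0.0266]), 'width': 0.08581087444146843}
0.0187 ['MotionError', '__class__', '__delattr__', '__dict__', '__dir__', '__doc__', '__eq__', '__format__', '__ge__', '__getattribute__', '__getstate__', '__gt__', '__hash__', '__init__', '__init_subclass__', '__le__', '__lt__', '__module__', '__ne__', '__new__', '__reduce__', '__reduce_ex__', '__repr__', '__setattr__', '__sizeof__', '__str__', '__subclasshook__', '__weakref__', 'grasp_offset']
top {'vfov': 42.850384266653435, 'cx': 320.056907574762, 'cy': 199.11155738637657, 'T': array([[ 0.0184,  0.9862, -0.1644,  0.4283],
       [-0.9998,  0.0183, -0.0023, -0.0897],
       [ 0.0008,  0.1644,  0.9864,  1.1036],
       [ 0.    ,  0.    ,  0.    ,  1.    ]])}
side {'vfov': 44.05615989540245, 'cx': 315.3366026114613, 'cy': 199.89784996994626, 'T': array([[-0.4071,  0.7739, -0.4851,  0.039 ],
       [-0.9133, -0.3504,  0.2075,  0.1379],
       [-0.0094,  0.5275,  0.8495,  1.0509],
       [ 0.    ,  0.    ,  0.    ,  1.    ]])}
wrist {'vfov': 66.8678565916382, 'cx': 318.1703517835453, 'cy': 199.2897070621814, 'T': array([[ 0.2901, -0.9187, -0.2679,  0.0852],
       [ 0.957 ,  0.2782,  0.0821,  0.524 ],
       [-0.0009, -0.2802,  0.96  ,  0.3728],
       [ 0.    ,  0.    ,  0.    ,  1.    ]])}
```

View pics/top0.png

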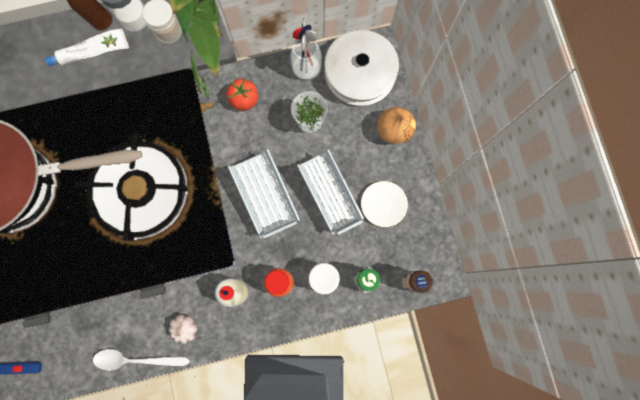

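View pics/side0.png

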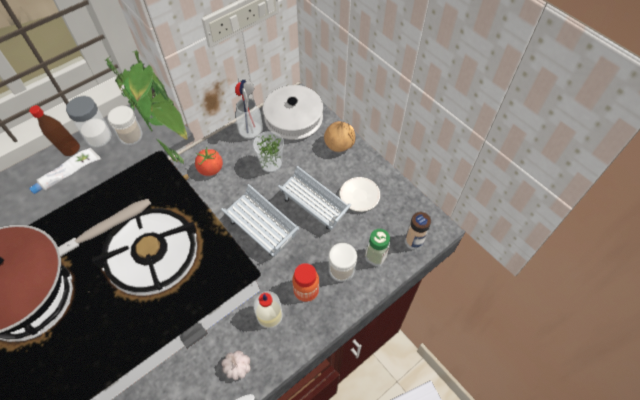

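The top picture shows the row of objects from left to right: bottle (228,292), relish (279,282), white jar (324,278), herb jar (369,279) and chilli jar (420,281). The wide lane is near (264,194), the narrow lane near (331,192), the plate at (384,203). The onion and tumbler are behind the lanes. I'll zoom in and measure.

```bash
cat > h.py <<'E'
from cell import readout, optics, order, manip
import cv2,numpy as np
from scipy.spatial.transform import Rotation as R
np.set_printoptions(precision=4,suppress=True)
def ray(m,u,v):
    f=200/np.tan(np.radians(m['vfov']/2)); d=np.array([(u-m['cx'])/f,-(v-m['cy'])/f,-1])
    return m['T'][:3,3],m['T'][:3,:3]@d
def atz(m,u,v,z):
    o,d=ray(m,u,v); return o+d*(z-o[2])/d[2]
def proj(m,p):
    f=200/np.tan(np.radians(m['vfov']/2)); q=m['T'][:3,:3].T@(np.asarray(p,float)-m['T'][:3,3])
    return np.array([m['cx']-f*q[0]/q[2],m['cy']+f*q[1]/q[2]])
E
python3 - <<'E'
from h import *
t=optics.camera_model('top');s=optics.camera_model('side')
T=dict(bottle=((228,291),(266,299),.112),relish=((279,282),(305,272),.094),white=((324,278),(343,251),.085),herb=((369,279),(380,236),.1),chilli=((420,281),(421,219),.106),plate=((384,204),(360,195),.016),onion=((396,126),(340,137),.06))
for k,(a,b,z) in T.items():
    o1,d1=ray(t,*a);o2,d2=ray(s,*b)
    l=np.linalg.lstsq(np.c_[d1,-d2],o2-o1,rcond=None)[0]
    print(k,atz(t,*a,z),atz(s,*b,z),'tri',(o1+d1*l[0]+o2+d2*l[1])/2,'gap',np.linalg.norm(o1+d1*l[0]-o2-d2*l[1]))
im=cv2.imread('pics/top0.png'); cv2.imwrite('pics/topc.png',cv2.resize(im[140:310,200:450],None,fx=3.2,fy=3.2,interpolation=cv2.INTER_CUBIC))
E
```

```text
bottle [0.412  0.0855 0.112 ] [0.4035 0.0926 0.112 ] tri [0.4121 0.0906 0.0886] gap 0.0020491111342308887
relish [ 0.4308 -0.0101  0.094 ] [ 0.4323 -0.0039  0.094 ] tri [ 0.4323 -0.0071  0.09  ] gap 0.006139440114350657
white [ 0.4403 -0.098   0.085 ] [ 0.4472 -0.0995  0.085 ] tri [ 0.4407 -0.097   0.0991] gap 0.0021576738894620536
herb [ 0.4398 -0.1855  0.1   ] [ 0.4403 -0.1843  0.1   ] tri [ 0.4401 -0.185   0.0997] gap 0.0012222460539645613
chilli [ 0.4377 -0.2835  0.106 ] [ 0.4379 -0.2838  0.106 ] tri [ 0.4377 -0.2834  0.1067] gap 0.00019682625739296644
plate [ 0.6014 -0.2255  0.016 ] [ 0.5973 -0.2214  0.016 ] tri [ 0.6038 -0.2264  0.0033] gap 0.001375559614344451
onion [ 0.7629 -0.2459  0.06  ] [ 0.7519 -0.2388  0.06  ] tri [ 0.7721 -0.2498  0.0317] gap 0.0006016075165596637
```

View pics/topc.png

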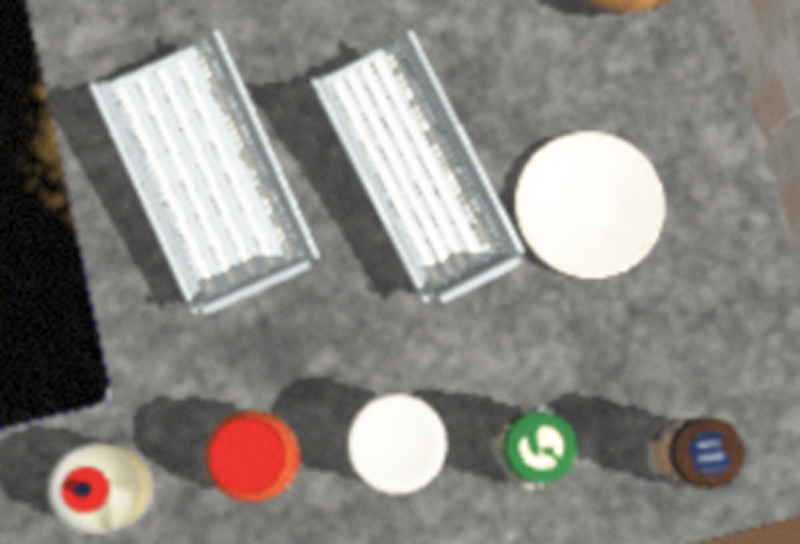

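```bash
python3 - <<'E'
from h import *
from scipy.optimize import least_squares
t=optics.camera_model('top');s=optics.camera_model('side')
C=lambda x,y:(200+x/3.2,140+y/3.2)
L=dict(narrow=[C(315,80),C(412,35),C(520,258),C(428,298)],wide=[C(93,87),C(218,32),C(315,258),C(197,310)])
H=dict(narrow=.035,wide=.0435)
im=cv2.imread('pics/side0.png');imt=cv2.imread('pics/top0.png')
for k,c in L.items():
    h=H[k]; loc=[(.077,h,.071),(.077,-h,.071),(-.077,-h,.041),(-.077,h,.041)]
    W=lambda p,q:np.array([p[0]+q[0]*np.cos(p[2])-q[1]*np.sin(p[2]),p[1]+q[0]*np.sin(p[2])+q[1]*np.cos(p[2]),q[2]])
    P=np.array([atz(t,*a,q[2]) for a,q in zip(c,loc)]); print(k,P[:,:2].tolist(), [np.linalg.norm(P[i,:2]-P[(i+1)%4,:2]) for i in range(4)])
    r=least_squares(lambda p:np.concatenate([proj(t,W(p,q))-a for a,q in zip(c,loc)]),[P[:,0].mean(),P[:,1].mean(),.4])
    print(r.x,np.degrees(r.x[2]),'res',r.fun)
    for m,i in((s,im),(t,imt)):
        pts=np.array([proj(m,W(r.x,q)) for q in loc]);cv2.polylines(i,[np.round(pts*16).astype(int)],1,(0,0,255),1,4,4)
        fl=[(.077,h,.046),(.077,-h,.046),(-.077,-h,.016),(-.077,h,.016)]
        pts=np.array([proj(m,W(r.x,(x,y*53/70,z))) for x,y,z in fl]);cv2.polylines(i,[np.round(pts*16).astype(int)],1,(0,160,0),1,4,4)
a=cv2.resize(im[150:270,200:400],None,fx=3,fy=3);b=cv2.resize(imt[140:250,215:415],None,fx=3,fy=3)
cv2.imwrite('pics/fit.png',np.vstack([a,b])[:,:] if 0 else cv2.resize(np.vstack([a,b]),None,fx=.85,fy=.85))
E
```

```text
narrow [[0.6713898318846073, -0.041072233186727], [0.7026452671410055, -0.10355040791262758], [0.5612936426506612, -0.17713785513842], [0.5338720880966038, -0.1171718696189218]] [np.float64(0.0698600354290424), np.float64(0.15935932396715322), np.float64(0.06593831263753884), np.float64(0.15716960431856794)]
[ 0.6173 -0.1097  0.4857] 27.829236081916733 res [ 0.8243  1.1196  0.5669  0.4419 -0.227  -2.0071 -1.1718  0.466 ]
wide [[0.6640551800000299, 0.10275217293591613], [0.7023006077882699, 0.023000742651381606], [0.5588003729118635, -0.04270251855914615], [0.5232319250224098, 0.03339377580689182]] [np.float64(0.08844774377639286), np.float64(0.15782660087349865), np.float64(0.08399857440163781), np.float64(0.1569769932021864)]
[0.6121 0.0291 0.4433] 25.39851125317255 res [ 0.6141  0.5208  0.0457  0.9375  0.2742 -1.1176 -0.9365 -0.3165]
```

View pics/fit.png

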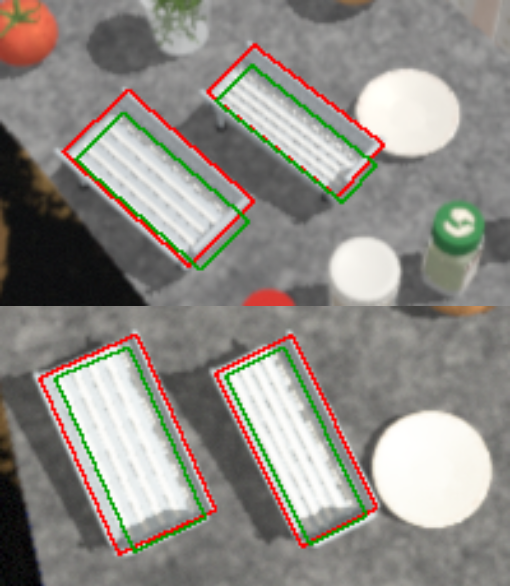

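The lane fits lie on the wall edges in both views, to about 2 mm. The plate is at (0.600,-0.224), 99 mm across as given. I'll start moving.

Call:
send_rows:
  plan:
    - {"xyz": [-0.32, -0.38, 0], "angular": [0, 0, 0], "fingers": -1}
    - {"xyz": [-0.32, -0.38, 0], "angular": [0, 0, 0], "fingers": -1}
    - {"xyz": [-0.32, -0.38, 0], "angular": [0, 0, 0], "fingers": -1}
    - {"xyz": [-0.32, -0.38, 0], "angular": [0, 0, 0], "fingers": -1}
    - {"xyz": [-0.32, -0.38, 0], "angular": [0, 0, 0], "fingers": -1}
    - {"xyz": [-0.32, -0.38, 0], "angular": [0, 0, 0], "fingers": -1}
    - {"xyz": [-0.32, -0.38, 0], "angular": [0, 0, 0], "fingers": -1}
    - {"xyz": [-0.32, -0.38, 0], "angular": [0, 0, 0], "fingers": -1}
    - {"xyz": [-0.32, -0.38, 0], "angular": [0, 0, 0], "fingers": -1}
    - {"xyz": [-0.32, -0.38, 0], "angular": [0, 0, 0], "fingers": -1}
  squeeze: 40

```text
clock: 0.98
tcp_pos: [0.2994, 0.1542, 0.2284]
tcp_rot: [-0.0, 0.141, 0.99, -0.001]
ft_force: [1.7, 0.9, 0.3]
width: 0.0855
```

Call:
send_rows:
  plan:
    - {"xyz": [0, 0, 0], "angular": [0, 0, 0.23], "fingers": -1}
    - {"xyz": [0, 0, 0], "angular": [0, 0, 0.23], "fingers": -1}
    - {"xyz": [0, 0, 0], "angular": [0, 0, 0.23], "fingers": -1}
    - {"xyz": [0, 0, 0], "angular": [0, 0, 0.23], "fingers": -1}
    - {"xyz": [0, 0, 0], "angular": [0, 0, 0.23], "fingers": -1}
    - {"xyz": [0, 0, 0], "angular": [0, 0, 0.23], "fingers": -1}
    - {"xyz": [0, 0, 0], "angular": [0, 0, 0.23], "fingers": -1}
    - {"xyz": [0, 0, 0], "angular": [0, 0, 0.23], "fingers": -1}
    - {"xyz": [0, 0, 0], "angular": [0, 0, 0.23], "fingers": -1}
    - {"xyz": [0, 0, 0], "angular": [0, 0, 0.23], "fingers": -1}

```text
clock: 1.82
tcp_pos: [0.3016, 0.1454, 0.2277]
tcp_rot: [0.0, 0.69, 0.723, -0.002]
ft_force: [-0.6, 0.2, -0.5]
width: 0.0855
```

Call:
send_rows:
  plan:
    - {"xyz": [-0.265, 0.43, 0], "angular": [0, 0, 0.01], "fingers": -1}
    - {"xyz": [-0.265, 0.43, 0], "angular": [0, 0, 0.01], "fingers": -1}
    - {"xyz": [-0.265, 0.43, 0], "angular": [0, 0, 0.01], "fingers": -1}
    - {"xyz": [-0.265, 0.43, 0], "angular": [0, 0, 0.01], "fingers": -1}
    - {"xyz": [-0.265, 0.43, 0], "angular": [0, 0, 0.01], "fingers": -1}
    - {"xyz": [-0.265, 0.43, 0], "angular": [0, 0, 0.01], "fingers": -1}
    - {"xyz": [-0.265, 0.43, 0], "angular": [0, 0, 0.01], "fingers": -1}
    - {"xyz": [-0.265, 0.43, 0], "angular": [0, 0, 0.01], "fingers": -1}
    - {"xyz": [-0.265, 0.43, 0], "angular": [0, 0, 0.01], "fingers": -1}
    - {"xyz": [0, 0, 0], "angular": [0, 0, 0], "fingers": -1}

```text
clock: 2.65
tcp_pos: [0.6046, -0.0387, 0.2244]
tcp_rot: [-0.0, 0.712, 0.702, -0.002]
ft_force: [0.3, -0.3, -0.8]
width: 0.0854
```

```bash
cat >> h.py <<'E'
def delta(x,y,z,psi):
    """total shares (tool axes) from here to target: shift, turn"""
    s=readout.read_state(); w,*q=s['tcp_rot']; Rc=R.from_quat([*q,w]); p=np.radians(psi)
    Rt=R.from_matrix(np.array([[-np.sin(p),np.cos(p),0],[np.cos(p),np.sin(p),0],[0,0,-1]]))
    tw=lambda v:Rc.inv().apply(v)/.075
    print('t',round(s['clock'],2),'tcp',s['tcp_pos'],'w',round(s['width'],4),'F',s['ft_force'],'q',s['qpos'])
    print('shift',tw(np.array([x,y,z])-s['tcp_pos']),'turn',(Rc.inv()*Rt).as_rotvec()/np.radians(30))
E
python3 - <<'E'
from h import *
delta(.44,-.185,.2,0)
m=optics.camera_model('wrist'); im=optics.snapshot('wrist'); np.save('w1.npy',m['T'])
im=im[:,:,::-1].copy();cv2.imwrite('pics/w1raw.png',im)
f=lambda h,L:[(.077,h,.071),(.077,-h,.071),(-.077,-h,.041),(-.077,h,.041)]
for (a,b,p),h in(((.6173,-.1097,.4857),.035),((.6121,.0291,.4433),.0435)):
    pts=np.array([proj(m,(a+q[0]*np.cos(p)-q[1]*np.sin(p),b+q[0]*np.sin(p)+q[1]*np.cos(p),q[2])) for q in f(h,0)])
    cv2.polylines(im,[np.round(pts*16).astype(int)],1,(0,0,255),1,4,4)
    print(pts)
for p in((.44,-.185,.1),(.4377,-.2835,.106),(.431,-.007,.094),(.442,-.098,.085),(.6,-.224,.01)): cv2.circle(im,tuple(int(v) for v in proj(m,p)),3,(255,0,0),-1)
cv2.imwrite('pics/w1.png',cv2.resize(im,None,fx=1.25,fy=1.25))
E
```

```text
t 2.65 tcp [ 0.6046 -0.0387  0.2244] w 0.0854 F [ 0.3286 -0.3359 -0.8361] q [-0.1969  0.409   0.1547  1.3196 -0.0029  1.3872]
shift [-1.9794 -2.1674  0.3377] turn [-0.007   0.0043 -0.0253]
[[382.0689 188.8537]
 [410.1664 245.0044]
 [287.6242 289.355 ]
 [257.5346 243.304 ]]
[[382.8638  28.3429]
 [418.5463 121.0103]
 [278.6949 183.5401]
 [238.7269 109.668 ]]
```

View pics/w1.png

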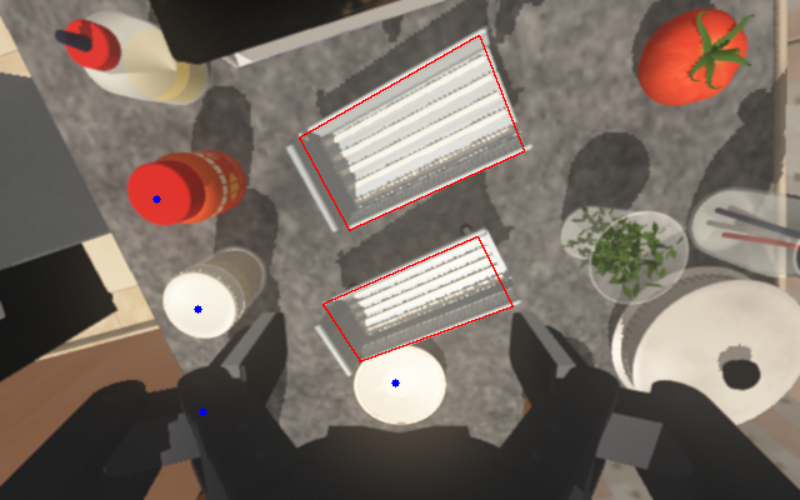

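The wrist picture agrees with the fits: caps and plate fall on their marks. The narrow lane's back corners lie about 6 px beyond the box, so I'll zoom in on the raw picture.

```bash
python3 - <<'E'
import cv2
im=cv2.imread('pics/w1raw.png')
cv2.imwrite('pics/w1c.png',cv2.resize(im[170:310,240:430],None,fx=4.2,fy=4.2,interpolation=cv2.INTER_CUBIC))
E
```

```text
(no output)
```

View pics/w1c.png

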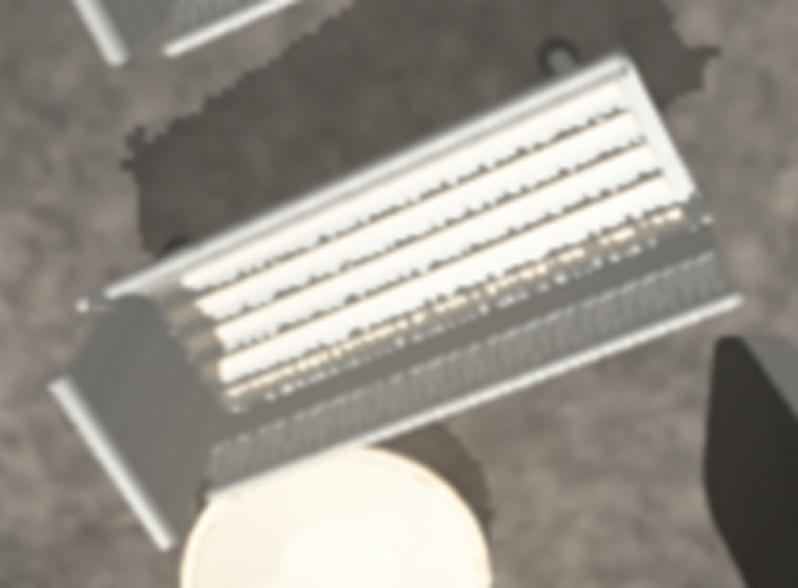

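```bash
python3 - <<'E'
from h import *
m=optics.camera_model('wrist'); m['T']=np.load('w1.npy')
C=lambda x,y:(240+x/4.2,170+y/4.2)
P=[atz(m,*C(*c),z) for c,z in(((630,60),.071),((742,298),.071),((210,497),.041),((82,303),.041))]
W=lambda x,y:(x*.8,y*.8)
Q=[atz(m,*W(*c),z) for c,z in(((483,30),.071),((530,148),.071),((350,232),.041),((299,137),.041))]
for n,P in(('narrow',P),('wide',Q)):
    P=np.array(P)[:,:2]; b=(P[0]+P[1])/2; f=(P[2]+P[3])/2
    print(n,P.round(4).tolist(),'widths',np.linalg.norm(P[0]-P[1]),np.linalg.norm(P[2]-P[3]),'len',np.linalg.norm(b-f),'mid',(b+f)/2,'yaw',np.degrees(np.arctan2(*(b-f)[::-1])))
E
```

```text
narrow [[0.6768, -0.0382], [0.7083, -0.1001], [0.5685, -0.1752], [0.5353, -0.1132]] widths 0.06947528013225271 0.07029996776533634 len 0.15939099996849737 mid [ 0.6222 -0.1067] yaw 28.10160898773088
wide [[0.6659, 0.1047], [0.7052, 0.0251], [0.5625, -0.0456], [0.5244, 0.0354]] widths 0.08879256623205976 0.08953783048029577 len 0.15843318891556785 mid [0.6145 0.0299] yaw 26.22883301618094
```

Both cameras agree on the lateral position of each lane to within 1 mm. Next is the herb jar.

Call:
send_rows:
  plan:
    - {"xyz": [-0.33, -0.36, 0.05], "angular": [0, 0, 0], "fingers": -1}
    - {"xyz": [-0.33, -0.36, 0.05], "angular": [0, 0, 0], "fingers": -1}
    - {"xyz": [-0.33, -0.36, 0.05], "angular": [0, 0, 0], "fingers": -1}
    - {"xyz": [-0.33, -0.36, 0.05], "angular": [0, 0, 0], "fingers": -1}
    - {"xyz": [-0.33, -0.36, 0.05], "angular": [0, 0, 0], "fingers": -1}
    - {"xyz": [-0.3, -0.33, 0.05], "angular": [0, 0, -0.025], "fingers": -1}
    - {"xyz": [0, 0, 0], "angular": [0, 0, 0], "fingers": -1}
    - {"xyz": [0, 0, 0], "angular": [0, 0, 0], "fingers": -1}

```text
clock: 3.37
tcp_pos: [0.4302, -0.1814, 0.1996]
tcp_rot: [-0.003, 0.705, 0.709, -0.003]
ft_force: [-0.3, 1.0, -0.6]
width: 0.0853
```

```bash
python3 -c "
from h import *
delta(.44,-.185,.053,0)"
```

```text
t 3.37 tcp [ 0.4302 -0.1814  0.1996] w 0.0853 F [-0.2906  1.0217 -0.5621] q [-0.5713  0.1825 -0.2448  1.1507 -0.0041  0.994 ]
shift [-0.0503  0.1468  1.9533] turn [-0.0158 -0.001   0.0105]
```

Call:
send_rows:
  plan:
    - {"xyz": [-0.05, 0.145, 0.2], "angular": [-0.015, 0, 0.01], "fingers": -1}
    - {"xyz": [0, 0, 0.33], "angular": [0, 0, 0], "fingers": -1}
    - {"xyz": [0, 0, 0.33], "angular": [0, 0, 0], "fingers": -1}
    - {"xyz": [0, 0, 0.33], "angular": [0, 0, 0], "fingers": -1}
    - {"xyz": [0, 0, 0.33], "angular": [0, 0, 0], "fingers": -1}
    - {"xyz": [0, 0, 0.3], "angular": [0, 0, 0], "fingers": -1}
    - {"xyz": [0, 0, 0.12], "angular": [0, 0, 0], "fingers": -1}
    - {"xyz": [0, 0, 0], "angular": [0, 0, 0], "fingers": -1}

```text
clock: 4.03
tcp_pos: [0.444, -0.1788, 0.0507]
tcp_rot: [0.003, 0.705, 0.709, 0.001]
ft_force: [-0.5, 0.5, 0.1]
width: 0.0855
```

Call:
send_rows:
  plan:
    - {"xyz": [0, 0, 0], "angular": [0, 0, 0], "fingers": 1}
    - {"xyz": [0, 0, 0], "angular": [0, 0, 0], "fingers": 1}
    - {"xyz": [0, 0, 0], "angular": [0, 0, 0], "fingers": 1}
    - {"xyz": [0, 0, 0], "angular": [0, 0, 0], "fingers": 1}
    - {"xyz": [0, 0, 0], "angular": [0, 0, 0], "fingers": 1}
    - {"xyz": [0, 0, 0], "angular": [0, 0, 0], "fingers": 1}
    - {"xyz": [0, 0, 0], "angular": [0, 0, 0], "fingers": 1}
    - {"xyz": [0, 0, 0], "angular": [0, 0, 0], "fingers": 1}

```text
clock: 4.7
tcp_pos: [0.4463, -0.1776, 0.0544]
tcp_rot: [0.005, 0.704, 0.71, 0.002]
ft_force: [0.6, 1.0, -1.8]
width: 0.0482
```

```bash
python3 -c "
from h import *
delta(.655,-.0894,.2,0)"
```

```text
t 4.7 tcp [ 0.4463 -0.1776  0.0544] w 0.0482 F [ 0.5817  0.9939 -1.7666] q [-0.5498  0.3117 -0.5023  0.7467  0.0019  1.0122]
shift [ 1.1446  2.8113 -1.9192] turn [0.0185 0.0072 0.0168]
```

Call:
send_rows:
  plan:
    - {"xyz": [0, 0, 0], "angular": [0, 0, 0], "fingers": 1}
    - {"xyz": [0, 0, 0], "angular": [0, 0, 0], "fingers": 1}

```text
clock: 4.87
tcp_pos: [0.4464, -0.1778, 0.0545]
tcp_rot: [0.005, 0.704, 0.71, 0.002]
ft_force: [0.7, 0.2, -0.6]
width: 0.0479
```

The jar is gripped across its rounded corners (48 mm). I'll open, turn 45° to the flats and regrip.

Call:
send_rows:
  plan:
    - {"xyz": [0, 0, 0], "angular": [0, 0, 0], "fingers": -1}
    - {"xyz": [0, 0, 0], "angular": [0, 0, 0], "fingers": -1}
    - {"xyz": [0, 0, 0], "angular": [0, 0, 0], "fingers": -1}
    - {"xyz": [0, 0, 0], "angular": [0, 0, 0], "fingers": -1}
    - {"xyz": [-0.09, 0, 0], "angular": [0.02, 0.01, 0.1], "fingers": -1}
    - {"xyz": [0, 0, 0], "angular": [0, 0, 0.23], "fingers": -1}
    - {"xyz": [0, 0, 0], "angular": [0, 0, 0.23], "fingers": -1}
    - {"xyz": [0, 0, 0], "angular": [0, 0, 0.23], "fingers": -1}
    - {"xyz": [0, 0, 0], "angular": [0, 0, 0.23], "fingers": -1}
    - {"xyz": [0, 0, 0], "angular": [0, 0, 0.23], "fingers": -1}

```text
clock: 5.7
tcp_pos: [0.4466, -0.1851, 0.0546]
tcp_rot: [-0.001, 0.899, 0.437, 0.0]
ft_force: [-0.1, 0.2, -0.1]
width: 0.0853
```

Call:
send_rows:
  plan:
    - {"xyz": [0, 0, 0], "angular": [0, 0, 0.23], "fingers": -1}
    - {"xyz": [0, 0, 0], "angular": [0, 0, 0], "fingers": -1}

```text
clock: 5.87
tcp_pos: [0.4466, -0.1851, 0.0546]
tcp_rot: [-0.001, 0.926, 0.377, 0.0]
ft_force: [-0.3, 0.8, 0.2]
width: 0.0851
```

```bash
python3 -c "
from h import *
delta(.443,-.185,.053,-45)"
```

```text
t 5.87 tcp [ 0.4466 -0.1851  0.0546] w 0.0851 F [-0.2735  0.7713  0.2033] q [-0.5623  0.3231 -0.4829  0.7663  0.0011  1.8055]
shift [-0.0338 -0.0348  0.021 ] turn [-0.0032 -0.0014 -0.0221]
```

Call:
send_rows:
  plan:
    - {"xyz": [0, 0, 0], "angular": [0, 0, 0], "fingers": 1}
    - {"xyz": [0, 0, 0], "angular": [0, 0, 0], "fingers": 1}
    - {"xyz": [0, 0, 0], "angular": [0, 0, 0], "fingers": 1}
    - {"xyz": [0, 0, 0], "angular": [0, 0, 0], "fingers": 1}
    - {"xyz": [0, 0, 0], "angular": [0, 0, 0], "fingers": 1}
    - {"xyz": [0, 0, 0], "angular": [0, 0, 0], "fingers": 1}
    - {"xyz": [0, 0, 0], "angular": [0, 0, 0], "fingers": 1}
    - {"xyz": [0, 0, 0], "angular": [0, 0, 0], "fingers": 1}
    - {"xyz": [0, 0, 0], "angular": [0, 0, 0], "fingers": 1}
    - {"xyz": [0, 0, 0], "angular": [0, 0, 0], "fingers": 1}

```text
clock: 6.7
tcp_pos: [0.4465, -0.1849, 0.0549]
tcp_rot: [-0.001, 0.922, 0.386, 0.0]
ft_force: [-1.1, -0.1, 1.4]
width: 0.045
```

```bash
python3 -c "
from h import *
delta(.655,-.0894,.2,-45)"
```

```text
t 6.7 tcp [ 0.4465 -0.1849  0.0549] w 0.045 F [-1.0918 -0.0767  1.4023] q [-0.5622  0.3225 -0.4828  0.7671  0.0011  1.7863]
shift [ 2.8598  1.0838 -1.9345] turn [-0.0035 -0.0015  0.0147]
```

Call:
send_rows:
  plan:
    - {"xyz": [0, 0, -0.2], "angular": [0, 0, 0], "fingers": 1}
    - {"xyz": [0, 0, -0.35], "angular": [0, 0, 0], "fingers": 1}
    - {"xyz": [0, 0, -0.35], "angular": [0, 0, 0], "fingers": 1}
    - {"xyz": [0, 0, -0.35], "angular": [0, 0, 0], "fingers": 1}
    - {"xyz": [0, 0, -0.35], "angular": [0, 0, 0], "fingers": 1}
    - {"xyz": [0, 0, -0.3], "angular": [0, 0, 0], "fingers": 1}
    - {"xyz": [0.3, 0.11, 0], "angular": [0, 0, 0], "fingers": 1}
    - {"xyz": [0.36, 0.135, 0], "angular": [0, 0, 0], "fingers": 1}
    - {"xyz": [0.36, 0.135, 0], "angular": [0, 0, 0], "fingers": 1}
    - {"xyz": [0.36, 0.135, 0], "angular": [0, 0, 0], "fingers": 1}

```text
clock: 7.53
tcp_pos: [0.5456, -0.138, 0.2046]
tcp_rot: [-0.002, 0.923, 0.384, -0.001]
ft_force: [-0.8, -0.3, -0.2]
width: 0.0449
```

Call:
send_rows:
  plan:
    - {"xyz": [0.36, 0.135, 0], "angular": [0, 0, 0], "fingers": 1}
    - {"xyz": [0.36, 0.135, 0], "angular": [0, 0, 0], "fingers": 1}
    - {"xyz": [0.36, 0.135, 0], "angular": [0, 0, 0], "fingers": 1}
    - {"xyz": [0.3, 0.11, 0], "angular": [0, 0, 0], "fingers": 1}
    - {"xyz": [0, 0, 0], "angular": [0, 0, 0.19], "fingers": 1}
    - {"xyz": [0, 0, 0], "angular": [0, 0, 0.19], "fingers": 1}
    - {"xyz": [0, 0, 0], "angular": [0, 0, 0.19], "fingers": 1}
    - {"xyz": [0, 0, 0], "angular": [0, 0, 0], "fingers": 1}
    - {"xyz": [0, 0, 0], "angular": [0, 0, 0], "fingers": 1}

```text
clock: 8.28
tcp_pos: [0.6555, -0.0845, 0.1998]
tcp_rot: [-0.003, 0.97, 0.241, -0.002]
ft_force: [1.7, -0.7, -0.3]
width: 0.0451
```

```bash
python3 -c "
from h import *
delta(.655,-.0894,.14,-62)"
```

```text
t 8.28 tcp [ 0.6555 -0.0845  0.1998] w 0.0451 F [ 1.6868 -0.7133 -0.347 ] q [-0.2527  0.5173  0.2724  1.3324  0.003   2.4015]
shift [-0.0339  0.0593  0.797 ] turn [-0.0124  0.0052 -0.0025]
```

Call:
send_rows:
  plan:
    - {"xyz": [-0.035, 0.06, 0.2], "angular": [-0.012, 0.005, 0], "fingers": 1}
    - {"xyz": [0, 0, 0.3], "angular": [0, 0, 0], "fingers": 1}
    - {"xyz": [0, 0, 0.25], "angular": [0, 0, 0], "fingers": 1}
    - {"xyz": [0, 0, 0.05], "angular": [0, 0, 0], "fingers": 1}
    - {"xyz": [0, 0, 0], "angular": [0, 0, 0], "fingers": 1}

```text
clock: 8.7
tcp_pos: [0.6551, -0.0905, 0.1388]
tcp_rot: [0.001, 0.968, 0.249, 0.001]
ft_force: [0.4, 0.7, -0.2]
width: 0.045
```

```bash
python3 - <<'E'
from h import *
delta(.655,-.0894,.100,-62)
a=[cv2.resize(optics.snapshot('top')[120:260,240:400,::-1],None,fx=2.5,fy=2.5,interpolation=cv2.INTER_CUBIC),cv2.resize(optics.snapshot('wrist')[:,:,::-1],None,fx=.875,fy=.875)]
a[1]=cv2.resize(a[1],(400,250))if 0 else a[1]
cv2.imwrite('pics/p1.png',np.hstack([cv2.resize(a[0],(240,350*1)) if 0 else cv2.resize(a[0],(240,350))[:, :],a[1]]))
E
```

```text
t 8.7 tcp [ 0.6551 -0.0905  0.1388] w 0.045 F [ 0.4211  0.7003 -0.1844] q [-0.2604  0.5324  0.133   1.1694 -0.      2.3778]
shift [ 0.0049 -0.0146  0.5167] turn [ 0.0027 -0.0027  0.0282]
```

View pics/p1.png

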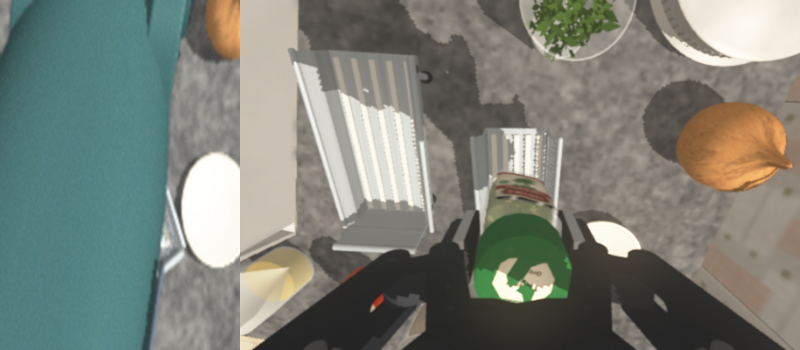

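The wrist view shows the jar lined up between the narrow lane's walls (475 to 560, jar near 522). I'll lower it and release.

Call:
send_rows:
  plan:
    - {"xyz": [0.005, -0.015, 0.2], "angular": [0, 0, 0.028], "fingers": 1}
    - {"xyz": [0, 0, 0.2], "angular": [0, 0, 0], "fingers": 1}
    - {"xyz": [0, 0, 0.1], "angular": [0, 0, 0], "fingers": 1}
    - {"xyz": [0, 0, 0], "angular": [0, 0, 0], "fingers": 1}

```text
clock: 9.13
tcp_pos: [0.6582, -0.0902, 0.1066]
tcp_rot: [0.003, 0.97, 0.243, 0.005]
ft_force: [-0.1, -0.2, -1.1]
width: 0.0452
```

```bash
python3 -c "
from h import *
delta(.655,-.0894,.100,-62)"
```

```text
t 9.13 tcp [ 0.6582 -0.0902  0.1066] w 0.0452 F [-0.0874 -0.2434 -1.0748] q [-0.2587  0.5481  0.0715  1.0833 -0.      2.3927]
shift [-0.0338 -0.0301  0.0878] turn [ 0.0143 -0.0153  0.0029]
```

Call:
send_rows:
  plan:
    - {"xyz": [-0.03, -0.03, 0.05], "angular": [0.014, -0.015, 0], "fingers": 1}
    - {"xyz": [0, 0, 0.035], "angular": [0, 0, 0], "fingers": 1}
    - {"xyz": [0, 0, 0], "angular": [0, 0, 0], "fingers": 1}

```text
clock: 9.38
tcp_pos: [0.6559, -0.0894, 0.1023]
tcp_rot: [0.0, 0.97, 0.243, 0.001]
ft_force: [0.1, -0.0, -1.2]
width: 0.0451
```

```bash
python3 -c "
from h import *
delta(.655,-.0894,.100,-62)"
```

```text
t 9.38 tcp [ 0.6559 -0.0894  0.1023] w 0.0451 F [ 0.1046 -0.0216 -1.2225] q [-0.2585  0.5531  0.0686  1.0846  0.      2.3919]
shift [-0.0103 -0.0062  0.0301] turn [ 0.0021 -0.0024  0.0046]
```

Call:
send_rows:
  plan:
    - {"xyz": [-0.01, -0.005, 0.03], "angular": [0, 0, 0], "fingers": 1}
    - {"xyz": [0, 0, 0], "angular": [0, 0, 0], "fingers": -1}
    - {"xyz": [0, 0, 0], "angular": [0, 0, 0], "fingers": -1}
    - {"xyz": [0, 0, 0], "angular": [0, 0, 0], "fingers": -1}
    - {"xyz": [0, 0, 0], "angular": [0, 0, 0], "fingers": -1}
    - {"xyz": [0, 0, 0], "angular": [0, 0, 0], "fingers": -1}
    - {"xyz": [0, 0, 0], "angular": [0, 0, 0], "fingers": -1}
    - {"xyz": [0, 0, -0.3], "angular": [0, 0, 0], "fingers": -1}
    - {"xyz": [0, 0, -0.4], "angular": [0, 0, 0], "fingers": -1}
    - {"xyz": [0, 0, -0.4], "angular": [0, 0, 0], "fingers": -1}

```text
clock: 10.22
tcp_pos: [0.6526, -0.0889, 0.1806]
tcp_rot: [-0.002, 0.97, 0.243, -0.003]
ft_force: [-0.4, -0.3, 0.5]
width: 0.0853
```

```bash
python3 - <<'E'
from h import *
delta(.4377,-.2835,.2,-62)
cv2.imwrite('pics/w2.png',optics.snapshot('wrist')[:,:,::-1])
E
```

```text
t 10.22 tcp [ 0.6526 -0.0889  0.1806] w 0.0853 F [-0.3658 -0.3079  0.5084] q [-0.259   0.5179  0.2215  1.2806  0.0001  2.3912]
shift [-3.7522  0.9346 -0.2464] turn [-0.0082  0.0086  0.0052]
```

View pics/w2.png

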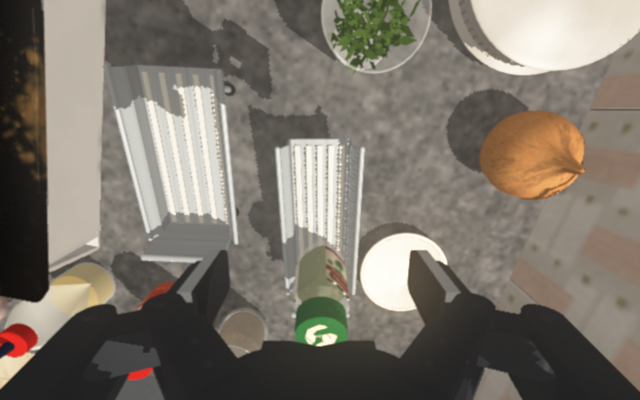

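The herb jar slid down to the stop of the narrow lane, upright (cap at 322,322). Next is the chilli jar, with the same yaw.

Call:
send_rows:
  plan:
    - {"xyz": [-0.375, 0.093, -0.06], "angular": [0, 0, 0], "fingers": -1}
    - {"xyz": [-0.375, 0.093, -0.06], "angular": [0, 0, 0], "fingers": -1}
    - {"xyz": [-0.375, 0.093, -0.06], "angular": [0, 0, 0], "fingers": -1}
    - {"xyz": [-0.375, 0.093, -0.04], "angular": [0, 0, 0], "fingers": -1}
    - {"xyz": [-0.375, 0.093, 0], "angular": [0, 0, 0], "fingers": -1}
    - {"xyz": [-0.375, 0.093, 0], "angular": [0, 0, 0], "fingers": -1}
    - {"xyz": [-0.375, 0.093, 0], "angular": [0, 0, 0], "fingers": -1}
    - {"xyz": [-0.375, 0.093, 0], "angular": [0, 0, 0], "fingers": -1}
    - {"xyz": [-0.375, 0.093, 0], "angular": [0, 0, 0], "fingers": -1}
    - {"xyz": [-0.3, 0.075, 0], "angular": [0, 0, 0], "fingers": -1}

```text
clock: 11.1
tcp_pos: [0.4398, -0.2848, 0.2058]
tcp_rot: [0.003, 0.969, 0.247, 0.005]
ft_force: [-0.1, -0.3, -0.5]
width: 0.0857
```

Call:
send_rows:
  plan:
    - {"xyz": [0, 0, 0], "angular": [0, 0, 0], "fingers": -1}

```text
clock: 11.18
tcp_pos: [0.4373, -0.2869, 0.2059]
tcp_rot: [0.004, 0.969, 0.245, 0.004]
ft_force: [0.2, 1.0, 0.2]
width: 0.0855
```

```bash
python3 -c "
from h import *
delta(.4377,-.2835,.057,-62)"
```

```text
t 11.18 tcp [ 0.4373 -0.2869  0.2059] w 0.0855 F [0.1908 1.0095 0.2012] q [-0.7384  0.2609 -0.121   1.1781  0.0034  1.9073]
shift [ 0.0126 -0.0563  1.9856] turn [ 0.0175 -0.013   0.0139]
```

Call:
send_rows:
  plan:
    - {"xyz": [0.03, -0.04, 0.2], "angular": [0.017, -0.013, 0.01], "fingers": -1}
    - {"xyz": [0, 0, 0.35], "angular": [0, 0, 0], "fingers": -1}
    - {"xyz": [0, 0, 0.35], "angular": [0, 0, 0], "fingers": -1}
    - {"xyz": [0, 0, 0.35], "angular": [0, 0, 0], "fingers": -1}
    - {"xyz": [0, 0, 0.35], "angular": [0, 0, 0], "fingers": -1}
    - {"xyz": [0, 0, 0.25], "angular": [0, 0, 0], "fingers": -1}
    - {"xyz": [0, 0, 0.12], "angular": [0, 0, 0], "fingers": -1}
    - {"xyz": [0, 0, 0], "angular": [0, 0, 0], "fingers": -1}

```text
clock: 11.85
tcp_pos: [0.4398, -0.2845, 0.0538]
tcp_rot: [0.003, 0.97, 0.241, 0.002]
ft_force: [-0.2, 0.3, -0.2]
width: 0.0855
```

```bash
python3 -c "
from h import *
delta(.4377,-.2835,.057,-62)"
```

```text
t 11.85 tcp [ 0.4398 -0.2845  0.0538] w 0.0855 F [-0.1877  0.2923 -0.1938] q [-0.7301  0.377  -0.3953  0.791   0.0005  1.9244]
shift [-0.0186 -0.0246 -0.0428] turn [ 0.0131 -0.0058 -0.003 ]
```

Call:
send_rows:
  plan:
    - {"xyz": [-0.018, -0.024, -0.04], "angular": [0.013, -0.006, 0], "fingers": -1}
    - {"xyz": [0, 0, 0], "angular": [0, 0, 0], "fingers": 1}
    - {"xyz": [0, 0, 0], "angular": [0, 0, 0], "fingers": 1}
    - {"xyz": [0, 0, 0], "angular": [0, 0, 0], "fingers": 1}
    - {"xyz": [0, 0, 0], "angular": [0, 0, 0], "fingers": 1}
    - {"xyz": [0, 0, 0], "angular": [0, 0, 0], "fingers": 1}
    - {"xyz": [0, 0, 0], "angular": [0, 0, 0], "fingers": 1}
    - {"xyz": [0, 0, 0], "angular": [0, 0, 0], "fingers": 1}
    - {"xyz": [0, 0, 0], "angular": [0, 0, 0], "fingers": 1}
    - {"xyz": [0, 0, 0], "angular": [0, 0, 0], "fingers": 1}

```text
clock: 12.68
tcp_pos: [0.4397, -0.2842, 0.0608]
tcp_rot: [0.002, 0.97, 0.241, 0.001]
ft_force: [-0.3, -0.2, -0.7]
width: 0.0429
```

```bash
python3 -c "
from h import *
delta(.655,-.0894,.2,-62)"
```

```text
t 12.68 tcp [ 0.4397 -0.2842  0.0608] w 0.0429 F [-0.2674 -0.2217 -0.7267] q [-0.7296  0.3712 -0.3821  0.813   0.      1.9243]
shift [ 3.7564 -0.9414 -1.854 ] turn [ 0.0082 -0.003  -0.0018]
```

Call:
send_rows:
  plan:
    - {"xyz": [0, 0, -0.2], "angular": [0, 0, 0], "fingers": 1}
    - {"xyz": [0, 0, -0.4], "angular": [0, 0, 0], "fingers": 1}
    - {"xyz": [0, 0, -0.4], "angular": [0, 0, 0], "fingers": 1}
    - {"xyz": [0, 0, -0.4], "angular": [0, 0, 0], "fingers": 1}
    - {"xyz": [0, 0, -0.4], "angular": [0, 0, 0], "fingers": 1}
    - {"xyz": [0, 0, -0.4], "angular": [0, 0, 0], "fingers": 1}
    - {"xyz": [0.3, -0.07, 0], "angular": [0, 0, 0], "fingers": 1}
    - {"xyz": [0.38, -0.095, 0], "angular": [0, 0, 0], "fingers": 1}
    - {"xyz": [0.38, -0.095, 0], "angular": [0, 0, 0], "fingers": 1}
    - {"xyz": [0.38, -0.095, 0], "angular": [0, 0, 0], "fingers": 1}

```text
clock: 13.52
tcp_pos: [0.5207, -0.2094, 0.2342]
tcp_rot: [0.001, 0.971, 0.238, 0.001]
ft_force: [0.3, -1.8, -0.9]
width: 0.0428
```

Call:
send_rows:
  plan:
    - {"xyz": [0.38, -0.095, 0], "angular": [0, 0, 0], "fingers": 1}
    - {"xyz": [0.38, -0.095, 0], "angular": [0, 0, 0], "fingers": 1}
    - {"xyz": [0.38, -0.095, 0], "angular": [0, 0, 0], "fingers": 1}
    - {"xyz": [0.38, -0.095, 0], "angular": [0, 0, 0], "fingers": 1}
    - {"xyz": [0.38, -0.095, 0], "angular": [0, 0, 0], "fingers": 1}
    - {"xyz": [0.34, -0.09, 0], "angular": [0, 0, 0], "fingers": 1}
    - {"xyz": [0, 0, 0], "angular": [0, 0, 0], "fingers": 1}
    - {"xyz": [0, 0, 0], "angular": [0, 0, 0], "fingers": 1}

```text
clock: 14.18
tcp_pos: [0.6586, -0.0829, 0.232]
tcp_rot: [0.0, 0.971, 0.24, -0.0]
ft_force: [-1.2, -1.3, -0.8]
width: 0.0424
```

```bash
python3 -c "
from h import *
delta(.656,-.089,.145,-62)"
```

```text
t 14.18 tcp [ 0.6586 -0.0829  0.232 ] w 0.0424 F [-1.2091 -1.3312 -0.7958] q [-0.2476  0.5136  0.3525  1.4094 -0.0007  2.4099]
shift [-0.068   0.0547  1.1597] turn [ 0.0012  0.0006 -0.0088]
```

Call:
send_rows:
  plan:
    - {"xyz": [-0.065, 0.055, 0.2], "angular": [0, 0, -0.01], "fingers": 1}
    - {"xyz": [0, 0, 0.35], "angular": [0, 0, 0], "fingers": 1}
    - {"xyz": [0, 0, 0.35], "angular": [0, 0, 0], "fingers": 1}
    - {"xyz": [0, 0, 0.25], "angular": [0, 0, 0], "fingers": 1}
    - {"xyz": [0, 0, 0], "angular": [0, 0, 0], "fingers": 1}

```text
clock: 14.6
tcp_pos: [0.6546, -0.0912, 0.1434]
tcp_rot: [0.001, 0.97, 0.242, 0.001]
ft_force: [-1.4, -0.4, -1.6]
width: 0.0425
```

```bash
python3 -c "
from h import *
delta(.656,-.089,.106,-62)"
```

```text
t 14.6 tcp [ 0.6546 -0.0912  0.1434] w 0.0425 F [-1.3876 -0.4431 -1.5894] q [-0.2611  0.5297  0.1409  1.18   -0.0012  2.3919]
shift [ 0.0294 -0.0185  0.4987] turn [ 0.0043 -0.0013 -0.0001]
```

Call:
send_rows:
  plan:
    - {"xyz": [0.02, -0.015, 0.15], "angular": [0, 0, 0], "fingers": 1}
    - {"xyz": [0, 0, 0.2], "angular": [0, 0, 0], "fingers": 1}
    - {"xyz": [0, 0, 0.1], "angular": [0, 0, 0], "fingers": 1}
    - {"xyz": [0, 0, 0], "angular": [0, 0, 0], "fingers": 1}

```text
clock: 14.93
tcp_pos: [0.6541, -0.0919, 0.1116]
tcp_rot: [0.001, 0.971, 0.241, 0.001]
ft_force: [-0.2, -0.8, -2.2]
width: 0.0427
```

```bash
python3 -c "
from h import *
delta(.656,-.089,.106,-62)"
```

```text
t 14.93 tcp [ 0.6541 -0.0919  0.1116] w 0.0427 F [-0.1624 -0.8015 -2.239 ] q [-0.2622  0.5446  0.0793  1.1028 -0.0015  2.3935]
shift [ 0.0407 -0.0229  0.0751] turn [ 0.0056 -0.0019 -0.0055]
```

Call:
send_rows:
  plan:
    - {"xyz": [0.04, -0.025, 0.04], "angular": [0.005, 0, 0], "fingers": 1}
    - {"xyz": [0, 0, 0.035], "angular": [0, 0, 0], "fingers": 1}
    - {"xyz": [0, 0, 0.01], "angular": [0, 0, 0], "fingers": 1}

```text
clock: 15.18
tcp_pos: [0.6567, -0.0896, 0.1078]
tcp_rot: [0.001, 0.971, 0.24, 0.002]
ft_force: [-0.2, 0.2, -1.1]
width: 0.0425
```

Call:
send_rows:
  plan:
    - {"xyz": [0, 0, 0], "angular": [0, 0, 0], "fingers": -1}
    - {"xyz": [0, 0, 0], "angular": [0, 0, 0], "fingers": -1}
    - {"xyz": [0, 0, 0], "angular": [0, 0, 0], "fingers": -1}
    - {"xyz": [0, 0, 0], "angular": [0, 0, 0], "fingers": -1}
    - {"xyz": [0, 0, 0], "angular": [0, 0, 0], "fingers": -1}
    - {"xyz": [0, 0, 0], "angular": [0, 0, 0], "fingers": -1}
    - {"xyz": [0, 0, -0.3], "angular": [0, 0, 0], "fingers": -1}
    - {"xyz": [0, 0, -0.4], "angular": [0, 0, 0], "fingers": -1}
    - {"xyz": [0, 0, -0.4], "angular": [0, 0, 0], "fingers": -1}
    - {"xyz": [0, 0, -0.3], "angular": [0, 0, 0], "fingers": -1}

```text
clock: 16.02
tcp_pos: [0.6543, -0.0889, 0.2133]
tcp_rot: [-0.001, 0.971, 0.24, -0.001]
ft_force: [0.4, -1.0, 0.3]
width: 0.0858
```

```bash
python3 - <<'E'
from h import *
delta(.431,-.007,.21,-62)
cv2.imwrite('pics/w3.png',optics.snapshot('wrist')[:,:,::-1])
E
```

```text
t 16.02 tcp [ 0.6543 -0.0889  0.2133] w 0.0858 F [ 0.3544 -1.0316  0.2662] q [-0.2585  0.5114  0.2984  1.3611  0.0006  2.3978]
shift [-2.1239 -2.3537  0.0547] turn [-0.0051  0.0039 -0.0066]
```

View pics/w3.png

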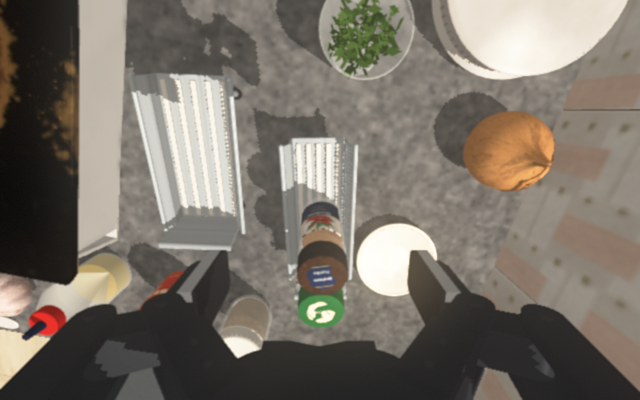

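Both slim jars are in the narrow lane, green foremost (322,310) and the black cap directly behind (322,270). Next is the relish jar.

Call:
send_rows:
  plan:
    - {"xyz": [-0.265, -0.294, 0], "angular": [0, 0, 0], "fingers": -1}
    - {"xyz": [-0.265, -0.294, 0], "angular": [0, 0, 0], "fingers": -1}
    - {"xyz": [-0.265, -0.294, 0], "angular": [0, 0, 0], "fingers": -1}
    - {"xyz": [-0.265, -0.294, 0], "angular": [0, 0, 0], "fingers": -1}
    - {"xyz": [-0.265, -0.294, 0], "angular": [0, 0, 0], "fingers": -1}
    - {"xyz": [-0.265, -0.294, 0], "angular": [0, 0, 0], "fingers": -1}
    - {"xyz": [-0.265, -0.294, 0], "angular": [0, 0, 0], "fingers": -1}
    - {"xyz": [-0.24, -0.26, 0], "angular": [0, 0, 0], "fingers": -1}
    - {"xyz": [0, 0, 0], "angular": [0, 0, -0.21], "fingers": -1}
    - {"xyz": [0, 0, 0], "angular": [0, 0, -0.21], "fingers": -1}

```text
clock: 16.9
tcp_pos: [0.4253, -0.0056, 0.2154]
tcp_rot: [0.002, 0.938, 0.346, 0.003]
ft_force: [0.1, -1.0, 0.3]
width: 0.0855
```

Call:
send_rows:
  plan:
    - {"xyz": [0, 0, 0], "angular": [0, 0, -0.21], "fingers": -1}
    - {"xyz": [0, 0, 0], "angular": [0, 0, -0.21], "fingers": -1}
    - {"xyz": [0, 0, 0], "angular": [0, 0, -0.21], "fingers": -1}
    - {"xyz": [0, 0, 0], "angular": [0, 0, 0], "fingers": -1}

```text
clock: 17.23
tcp_pos: [0.4239, -0.005, 0.2157]
tcp_rot: [0.003, 0.863, 0.505, 0.003]
ft_force: [0.5, 0.5, 0.2]
width: 0.0857
```

```bash
python3 -c "
from h import *
delta(.4315,-.007,.042,-30)"
```

```text
t 17.23 tcp [ 0.4239 -0.005   0.2157] w 0.0857 F [0.4688 0.5323 0.2441] q [-0.2047  0.0898 -0.3129  1.1589  0.0003  1.8771]
shift [0.0195 0.0816 2.3174] turn [ 0.0165 -0.0059  0.024 ]
```

Call:
send_rows:
  plan:
    - {"xyz": [0.03, 0.09, 0.2], "angular": [0.016, -0.006, 0.02], "fingers": -1}
    - {"xyz": [0, 0, 0.35], "angular": [0, 0, 0], "fingers": -1}
    - {"xyz": [0, 0, 0.35], "angular": [0, 0, 0], "fingers": -1}
    - {"xyz": [0, 0, 0.35], "angular": [0, 0, 0], "fingers": -1}
    - {"xyz": [0, 0, 0.1], "angular": [0, 0, 0], "fingers": -1}
    - {"xyz": [0, 0, 0], "angular": [0, 0, 0], "fingers": -1}

```text
clock: 17.73
tcp_pos: [0.4326, -0.0067, 0.1122]
tcp_rot: [0.002, 0.871, 0.491, 0.002]
ft_force: [-0.2, 0.4, -0.1]
width: 0.0851
```

```bash
python3 - <<'E'
from h import *
delta(.4315,-.007,.042,-30)
cv2.imwrite('pics/w4.png',optics.snapshot('wrist')[:,:,::-1])
E
```

```text
t 17.73 tcp [ 0.4326 -0.0067  0.1122] w 0.0851 F [-0.1692  0.4483 -0.1229] q [-0.2042  0.1806 -0.5043  0.8808 -0.0002  1.9103]
shift [-0.0121 -0.0157  0.9366] turn [ 0.0094 -0.0027 -0.0384]
```

View pics/w4.png

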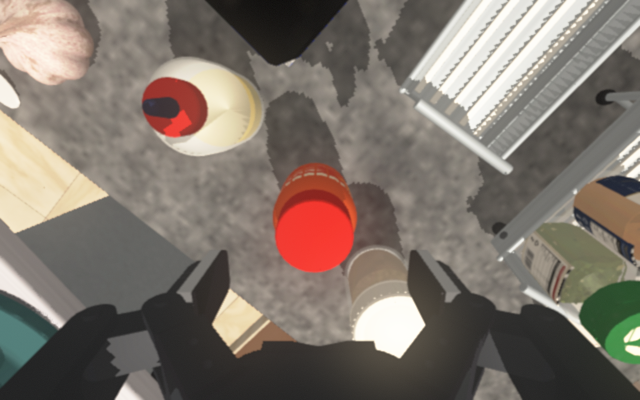

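```bash
python3 - <<'E'
from h import *
m=optics.camera_model('wrist')
print('relish',atz(m,314,232,.094),'white lid L edge',atz(m,353,335,.085),'top edge',atz(m,392,297,.085),'bottle collar',atz(m,175,107,.103),'nozzle',atz(m,157,105,.122), 'collarL/R',atz(m,144,106,.103),atz(m,207,110,.103))
t=optics.camera_model('top')
C=lambda x,y:(200+x/3.2,140+y/3.2)
print('top: collar',atz(t,*C(85,489),.103),'nozzle',atz(t,*C(81,489),.122),'white',atz(t,*C(398,444),.085))
delta(.4315,-.007,.042,-30)
E
```

```text
relish [ 0.4343 -0.0004  0.094 ] white lid L edge [ 0.416  -0.0807  0.085 ] top edge [ 0.4519 -0.0682  0.085 ] bottle collar [0.4128 0.0922 0.103 ] nozzle [0.414  0.0921 0.122 ] collarL/R [0.4005 0.1002 0.103 ] [0.4251 0.0831 0.103 ]
top: collar [0.4083 0.0897 0.103 ] nozzle [0.4087 0.0887 0.122 ] white [ 0.4388 -0.0988  0.085 ]
t 17.78 tcp [ 0.4328 -0.0068  0.1129] w 0.0854 F [-0.969   0.0474 -0.8651] q [-0.2042  0.1799 -0.503   0.8823 -0.0002  1.91  ]
shift [-0.0131 -0.0182  0.9458] turn [ 0.0101 -0.003  -0.0378]
```

Call:
send_rows:
  plan:
    - {"xyz": [0.05, -0.015, 0.2], "angular": [0.01, -0.003, 0], "fingers": -1}
    - {"xyz": [0, 0, 0.3], "angular": [0, 0, 0], "fingers": -1}
    - {"xyz": [0, 0, 0.3], "angular": [0, 0, 0], "fingers": -1}
    - {"xyz": [0, 0, 0.12], "angular": [0, 0, 0], "fingers": -1}
    - {"xyz": [0, 0, 0], "angular": [0, 0, 0], "fingers": -1}

```text
clock: 18.2
tcp_pos: [0.4394, -0.0039, 0.0488]
tcp_rot: [0.003, 0.873, 0.488, 0.004]
ft_force: [-0.3, -0.1, 0.0]
width: 0.0852
```

Call:
send_rows:
  plan:
    - {"xyz": [0, 0, 0], "angular": [0, 0, 0], "fingers": 1}
    - {"xyz": [0, 0, 0], "angular": [0, 0, 0], "fingers": 1}
    - {"xyz": [0, 0, 0], "angular": [0, 0, 0], "fingers": 1}
    - {"xyz": [0, 0, 0], "angular": [0, 0, 0], "fingers": 1}
    - {"xyz": [0, 0, 0], "angular": [0, 0, 0], "fingers": 1}
    - {"xyz": [0, 0, 0], "angular": [0, 0, 0], "fingers": 1}
    - {"xyz": [0, 0, 0], "angular": [0, 0, 0], "fingers": 1}
    - {"xyz": [0, 0, 0], "angular": [0, 0, 0], "fingers": 1}

```text
clock: 18.87
tcp_pos: [0.4423, -0.0043, 0.0548]
tcp_rot: [0.006, 0.873, 0.487, 0.007]
ft_force: [0.2, 0.1, -2.4]
width: 0.0538
```

```bash
python3 -c "
from h import *
delta(.649,.047,.2,-30)"
```

```text
t 18.87 tcp [ 0.4423 -0.0043  0.0548] w 0.0538 F [ 0.1623  0.0849 -2.4244] q [-0.1946  0.2511 -0.5954  0.7068  0.0003  1.9291]
shift [ 2.0416  2.0166 -1.8897] turn [ 0.0313 -0.0118 -0.0559]
```

The grip is at the shoulder (53.8 mm, TCP drifted up to 0.055). I'll reopen, lower and regrip.

Call:
send_rows:
  plan:
    - {"xyz": [0, 0, 0], "angular": [0, 0, 0], "fingers": -1}
    - {"xyz": [0, 0, 0], "angular": [0, 0, 0], "fingers": -1}
    - {"xyz": [0, 0, 0], "angular": [0, 0, 0], "fingers": -1}
    - {"xyz": [0, 0, 0], "angular": [0, 0, 0], "fingers": -1}
    - {"xyz": [0, -0.08, 0.12], "angular": [0.03, -0.012, 0], "fingers": -1}
    - {"xyz": [0, 0, 0.1], "angular": [0, 0, 0], "fingers": -1}
    - {"xyz": [0, 0, 0], "angular": [0, 0, 0], "fingers": -1}

```text
clock: 19.45
tcp_pos: [0.4378, -0.0011, 0.0373]
tcp_rot: [0.0, 0.873, 0.487, 0.0]
ft_force: [-1.0, -0.5, -0.5]
width: 0.0856
```

```bash
python3 -c "
from h import *
delta(.434,-.003,.040,-30)"
```

```text
t 19.45 tcp [ 0.4378 -0.0011  0.0373] w 0.0856 F [-1.0033 -0.475  -0.4638] q [-0.189   0.2772 -0.6182  0.6746 -0.0002  1.9349]
shift [-0.0476 -0.0297 -0.0365] turn [ 0.0016 -0.0001 -0.0563]
```

Call:
send_rows:
  plan:
    - {"xyz": [-0.02, -0.03, 0], "angular": [0, 0, 0], "fingers": 1}
    - {"xyz": [0, 0, 0], "angular": [0, 0, 0], "fingers": 1}
    - {"xyz": [0, 0, 0], "angular": [0, 0, 0], "fingers": 1}
    - {"xyz": [0, 0, 0], "angular": [0, 0, 0], "fingers": 1}
    - {"xyz": [0, 0, 0], "angular": [0, 0, 0], "fingers": 1}
    - {"xyz": [0, 0, 0], "angular": [0, 0, 0], "fingers": 1}
    - {"xyz": [0, 0, 0], "angular": [0, 0, 0], "fingers": 1}
    - {"xyz": [0, 0, 0], "angular": [0, 0, 0], "fingers": 1}

```text
clock: 20.12
tcp_pos: [0.4348, -0.0013, 0.0369]
tcp_rot: [0.0, 0.873, 0.487, 0.0]
ft_force: [0.8, 1.0, -1.4]
width: 0.0552
```

```bash
python3 -c "
from h import *
delta(.649,.047,.2,-30)"
```

```text
t 20.12 tcp [ 0.4348 -0.0013  0.0369] w 0.0552 F [ 0.7989  0.9675 -1.3892] q [-0.1906  0.2735 -0.6252  0.6716 -0.0004  1.9333]
shift [ 2.0481  2.0937 -2.1732] turn [ 0.0011  0.0003 -0.0563]
```

Call:
send_rows:
  plan:
    - {"xyz": [0, 0, -0.2], "angular": [0, 0, 0], "fingers": 1}
    - {"xyz": [0, 0, -0.4], "angular": [0, 0, 0], "fingers": 1}
    - {"xyz": [0, 0, -0.4], "angular": [0, 0, 0], "fingers": 1}
    - {"xyz": [0, 0, -0.4], "angular": [0, 0, 0], "fingers": 1}
    - {"xyz": [0, 0, -0.4], "angular": [0, 0, 0], "fingers": 1}
    - {"xyz": [0, 0, -0.35], "angular": [0, 0, 0], "fingers": 1}
    - {"xyz": [0.2, 0.21, 0], "angular": [0, 0, 0], "fingers": 1}
    - {"xyz": [0.26, 0.27, 0], "angular": [0, 0, 0], "fingers": 1}
    - {"xyz": [0.26, 0.27, 0], "angular": [0, 0, 0], "fingers": 1}
    - {"xyz": [0.26, 0.27, 0], "angular": [0, 0, 0], "fingers": 1}

```text
clock: 20.95
tcp_pos: [0.5349, 0.0221, 0.2062]
tcp_rot: [-0.001, 0.874, 0.486, -0.002]
ft_force: [-0.1, -0.8, -2.1]
width: 0.0547
```

Call:
send_rows:
  plan:
    - {"xyz": [0.26, 0.27, 0], "angular": [0, 0, 0], "fingers": 1}
    - {"xyz": [0.26, 0.27, 0], "angular": [0, 0, 0], "fingers": 1}
    - {"xyz": [0.26, 0.27, 0], "angular": [0, 0, 0], "fingers": 1}
    - {"xyz": [0.2, 0.19, 0], "angular": [0, 0, 0], "fingers": 1}
    - {"xyz": [0, 0, 0], "angular": [0, 0, 0.2], "fingers": 1}
    - {"xyz": [0, 0, 0], "angular": [0, 0, 0.2], "fingers": 1}
    - {"xyz": [0, 0, 0], "angular": [0, 0, 0.2], "fingers": 1}
    - {"xyz": [0, 0, 0], "angular": [0, 0, 0.2], "fingers": 1}
    - {"xyz": [0, 0, 0], "angular": [0, 0, 0.2], "fingers": 1}
    - {"xyz": [0, 0, 0], "angular": [0, 0, 0.2], "fingers": 1}

```text
clock: 21.78
tcp_pos: [0.6456, 0.0485, 0.1986]
tcp_rot: [-0.002, 0.983, 0.182, -0.006]
ft_force: [0.5, -0.4, -3.1]
width: 0.0555
```

```bash
python3 -c "
from h import *
delta(.649,.047,.12,-64.2)"
```

```text
t 21.78 tcp [0.6456 0.0485 0.1986] w 0.0555 F [ 0.4727 -0.4212 -3.0799] q [-0.0512  0.4978  0.2347  1.3207  0.0009  2.7251]
shift [0.0474 0.0406 1.0471] turn [-0.0126  0.0215 -0.1624]
```

Call:
send_rows:
  plan:
    - {"xyz": [0.04, 0.04, 0], "angular": [-0.012, 0.02, -0.15], "fingers": 1}
    - {"xyz": [0, 0, 0.3], "angular": [0, 0, 0], "fingers": 1}
    - {"xyz": [0, 0, 0.35], "angular": [0, 0, 0], "fingers": 1}
    - {"xyz": [0, 0, 0.3], "angular": [0, 0, 0], "fingers": 1}
    - {"xyz": [0, 0, 0], "angular": [0, 0, 0], "fingers": 1}

```text
clock: 22.2
tcp_pos: [0.6493, 0.0468, 0.1242]
tcp_rot: [-0.0, 0.977, 0.215, -0.001]
ft_force: [-0.3, 0.4, -3.3]
width: 0.0551
```

```bash
python3 - <<'E'
from h import *
delta(.649,.047,.082,-64.2)
cv2.imwrite('pics/w5.png',optics.snapshot('wrist')[:,:,::-1])
E
```

```text
t 22.2 tcp [0.6493 0.0468 0.1242] w 0.0551 F [-0.3118  0.3782 -3.2915] q [-0.0531  0.5242  0.0772  1.1249 -0.      2.6544]
shift [-0.0014 -0.0041  0.5621] turn [-0.0009  0.0019 -0.0309]
```

View pics/w5.png

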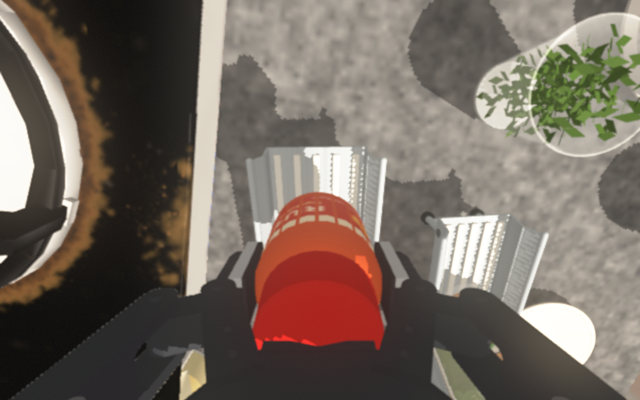

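The jar is centred in the wide lane (walls 250 to 385, jar at 318). I'll lower it.

Call:
send_rows:
  plan:
    - {"xyz": [0, 0, 0.2], "angular": [0, 0, -0.03], "fingers": 1}
    - {"xyz": [0, 0, 0.2], "angular": [0, 0, 0], "fingers": 1}
    - {"xyz": [0, 0, 0.14], "angular": [0, 0, 0], "fingers": 1}
    - {"xyz": [0, 0, 0], "angular": [0, 0, 0], "fingers": 1}

```text
clock: 22.58
tcp_pos: [0.652, 0.0467, 0.0895]
tcp_rot: [0.001, 0.975, 0.223, 0.002]
ft_force: [-0.0, 0.3, -3.4]
width: 0.0552
```

```bash
python3 -c "
from h import *
delta(.649,.047,.082,-64.2)"
```

```text
t 22.58 tcp [0.652  0.0467 0.0895] w 0.0552 F [-0.0424  0.3262 -3.3766] q [-0.0531  0.5453  0.0171  1.0376  0.0001  2.638 ]
shift [-0.0347 -0.0211  0.0993] turn [ 0.0045 -0.0085  0.0005]
```

Call:
send_rows:
  plan:
    - {"xyz": [-0.03, -0.02, 0.06], "angular": [0.004, -0.008, 0], "fingers": 1}
    - {"xyz": [0, 0, 0.05], "angular": [0, 0, 0], "fingers": 1}
    - {"xyz": [0, 0, 0], "angular": [0, 0, 0], "fingers": 1}

```text
clock: 22.83
tcp_pos: [0.6503, 0.0471, 0.0834]
tcp_rot: [0.0, 0.975, 0.223, 0.001]
ft_force: [-0.6, 0.4, -2.5]
width: 0.0548
```

Call:
send_rows:
  plan:
    - {"xyz": [0, 0, 0], "angular": [0, 0, 0], "fingers": -1}
    - {"xyz": [0, 0, 0], "angular": [0, 0, 0], "fingers": -1}
    - {"xyz": [0, 0, 0], "angular": [0, 0, 0], "fingers": -1}
    - {"xyz": [0, 0, 0], "angular": [0, 0, 0], "fingers": -1}
    - {"xyz": [0, 0, 0], "angular": [0, 0, 0], "fingers": -1}
    - {"xyz": [0, 0, 0], "angular": [0, 0, 0], "fingers": -1}
    - {"xyz": [0, 0, -0.3], "angular": [0, 0, 0], "fingers": -1}
    - {"xyz": [0, 0, -0.4], "angular": [0, 0, 0], "fingers": -1}
    - {"xyz": [0, 0, -0.4], "angular": [0, 0, 0], "fingers": -1}
    - {"xyz": [0, 0, -0.45], "angular": [0, 0, 0], "fingers": -1}

```text
clock: 23.67
tcp_pos: [0.6476, 0.0472, 0.1998]
tcp_rot: [-0.001, 0.975, 0.223, -0.002]
ft_force: [0.6, 0.1, -0.5]
width: 0.0855
```

```bash
python3 - <<'E'
from h import *
delta(.4405,-.0985,.2,-64.2)
cv2.imwrite('pics/w6.png',optics.snapshot('wrist')[:,:,::-1])
E
```

```text
t 23.67 tcp [0.6476 0.0472 0.1998] w 0.0855 F [ 0.6371  0.1037 -0.494 ] q [-0.0526  0.4948  0.2328  1.3138 -0.0002  2.6388]
shift [-3.3319  0.5471  0.0105] turn [-0.0043  0.0084 -0.    ]
```

View pics/w6.png

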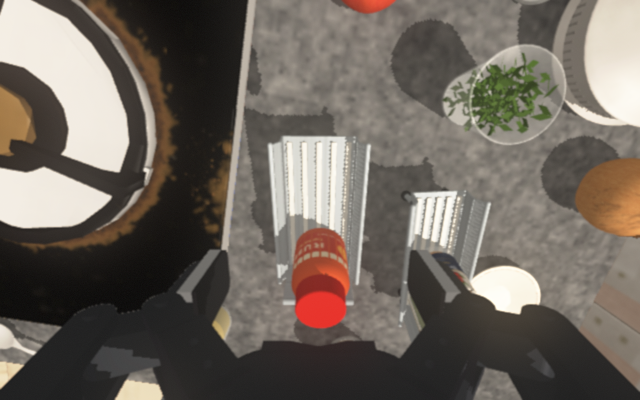

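The relish is down against the stop of the wide lane. Next is the white jar.

Call:
send_rows:
  plan:
    - {"xyz": [-0.33, 0.055, 0], "angular": [0, 0, 0], "fingers": -1}
    - {"xyz": [-0.38, 0.062, 0], "angular": [0, 0, 0], "fingers": -1}
    - {"xyz": [-0.38, 0.062, 0], "angular": [0, 0, 0], "fingers": -1}
    - {"xyz": [-0.38, 0.062, 0], "angular": [0, 0, 0], "fingers": -1}
    - {"xyz": [-0.38, 0.062, 0], "angular": [0, 0, 0], "fingers": -1}
    - {"xyz": [-0.38, 0.062, 0], "angular": [0, 0, 0], "fingers": -1}
    - {"xyz": [-0.38, 0.062, 0], "angular": [0, 0, 0], "fingers": -1}
    - {"xyz": [-0.38, 0.062, 0], "angular": [0, 0, 0], "fingers": -1}
    - {"xyz": [-0.3, 0.05, 0], "angular": [0, 0, 0], "fingers": -1}
    - {"xyz": [0, 0, 0], "angular": [0, 0, 0], "fingers": -1}

```text
clock: 24.55
tcp_pos: [0.4387, -0.1009, 0.2076]
tcp_rot: [0.003, 0.974, 0.225, 0.007]
ft_force: [0.9, 0.3, -0.1]
width: 0.0854
```

```bash
python3 -c "
from h import *
delta(.4405,-.0985,.12,-64.2)"
```

```text
t 24.55 tcp [ 0.4387 -0.1009  0.2076] w 0.0854 F [ 0.9442  0.2671 -0.0819] q [-0.4097  0.1347 -0.2827  1.1394  0.0036  2.2781]
shift [ 0.0216 -0.0277  1.1675] turn [ 0.0159 -0.0226  0.0068]
```

Call:
send_rows:
  plan:
    - {"xyz": [0.03, -0.02, 0.2], "angular": [0.016, -0.022, 0.006], "fingers": -1}
    - {"xyz": [0, 0, 0.35], "angular": [0, 0, 0], "fingers": -1}
    - {"xyz": [0, 0, 0.35], "angular": [0, 0, 0], "fingers": -1}
    - {"xyz": [0, 0, 0.2], "angular": [0, 0, 0], "fingers": -1}
    - {"xyz": [0, 0, 0], "angular": [0, 0, 0], "fingers": -1}

```text
clock: 24.97
tcp_pos: [0.4422, -0.0984, 0.1208]
tcp_rot: [0.001, 0.975, 0.222, 0.001]
ft_force: [-0.3, -0.4, 0.6]
width: 0.0855
```

```bash
python3 -c "
from h import *
delta(.4405,-.0985,.039,-64.2)"
```

```text
t 24.97 tcp [ 0.4422 -0.0984  0.1208] w 0.0855 F [-0.3115 -0.3816  0.5716] q [-0.3992  0.2066 -0.4428  0.9183  0.0001  2.2946]
shift [-0.0234 -0.0109  1.0901] turn [ 0.0042 -0.0041 -0.0048]
```

Call:
send_rows:
  plan:
    - {"xyz": [-0.05, -0.02, 0.2], "angular": [0.004, -0.004, -0.005], "fingers": -1}
    - {"xyz": [0, 0, 0.35], "angular": [0, 0, 0], "fingers": -1}
    - {"xyz": [-0.02, 0, 0.35], "angular": [0, 0, 0], "fingers": -1}
    - {"xyz": [-0.02, 0, 0.17], "angular": [0, 0, 0], "fingers": -1}
    - {"xyz": [0, 0, 0], "angular": [0, 0, 0], "fingers": -1}

```text
clock: 25.38
tcp_pos: [0.4388, -0.0984, 0.0375]
tcp_rot: [0.0, 0.974, 0.225, 0.0]
ft_force: [-0.9, -0.2, 0.3]
width: 0.0856
```

```bash
python3 -c "
from h import *
delta(.4405,-.0985,.039,-64.2)"
```

```text
t 25.38 tcp [ 0.4388 -0.0984  0.0375] w 0.0856 F [-0.9241 -0.188   0.2609] q [-0.4021  0.294  -0.5902  0.6861 -0.      2.2864]
shift [ 0.02    0.012  -0.0194] turn [ 0.0006 -0.0005  0.0053]
```

Call:
send_rows:
  plan:
    - {"xyz": [0, 0, 0], "angular": [0, 0, 0], "fingers": 1}
    - {"xyz": [0, 0, 0], "angular": [0, 0, 0], "fingers": 1}
    - {"xyz": [0, 0, 0], "angular": [0, 0, 0], "fingers": 1}
    - {"xyz": [0, 0, 0], "angular": [0, 0, 0], "fingers": 1}
    - {"xyz": [0, 0, 0], "angular": [0, 0, 0], "fingers": 1}
    - {"xyz": [0, 0, 0], "angular": [0, 0, 0], "fingers": 1}
    - {"xyz": [0, 0, 0], "angular": [0, 0, 0], "fingers": 1}

```text
clock: 25.97
tcp_pos: [0.4422, -0.0982, 0.0417]
tcp_rot: [0.001, 0.974, 0.225, 0.002]
ft_force: [0.1, -0.8, -2.9]
width: 0.0579
```

```bash
python3 -c "
from h import *
delta(.65,.0474,.21,-64.2)"
```

```text
t 25.97 tcp [ 0.4422 -0.0982  0.0417] w 0.0579 F [ 0.0665 -0.7582 -2.884 ] q [-0.3988  0.2909 -0.5801  0.6954  0.0002  2.2883]
shift [ 3.3488 -0.5197 -2.2349] turn [ 0.0062 -0.0059  0.008 ]
```

Call:
send_rows:
  plan:
    - {"xyz": [0, 0, -0.2], "angular": [0, 0, 0], "fingers": 1}
    - {"xyz": [0, 0, -0.4], "angular": [0, 0, 0], "fingers": 1}
    - {"xyz": [0, 0, -0.4], "angular": [0, 0, 0], "fingers": 1}
    - {"xyz": [0, 0, -0.4], "angular": [0, 0, 0], "fingers": 1}
    - {"xyz": [0, 0, -0.4], "angular": [0, 0, 0], "fingers": 1}
    - {"xyz": [0, 0, -0.4], "angular": [0, 0, 0], "fingers": 1}
    - {"xyz": [0.3, -0.045, 0], "angular": [0, 0, 0], "fingers": 1}
    - {"xyz": [0.38, -0.06, 0], "angular": [0, 0, 0], "fingers": 1}
    - {"xyz": [0.38, -0.06, 0], "angular": [0, 0, 0], "fingers": 1}
    - {"xyz": [0.38, -0.06, 0], "angular": [0, 0, 0], "fingers": 1}

```text
clock: 26.8
tcp_pos: [0.5299, -0.0351, 0.2186]
tcp_rot: [0.002, 0.975, 0.222, 0.003]
ft_force: [-0.6, -1.4, -2.2]
width: 0.0579
```

Call:
send_rows:
  plan:
    - {"xyz": [0.38, -0.06, 0], "angular": [0, 0, 0], "fingers": 1}
    - {"xyz": [0.38, -0.06, 0], "angular": [0, 0, 0], "fingers": 1}
    - {"xyz": [0.38, -0.06, 0], "angular": [0, 0, 0], "fingers": 1}
    - {"xyz": [0.38, -0.06, 0], "angular": [0, 0, 0], "fingers": 1}
    - {"xyz": [0.3, -0.045, 0], "angular": [0, 0, 0], "fingers": 1}
    - {"xyz": [0, 0, 0], "angular": [0, 0, 0], "fingers": 1}

```text
clock: 27.3
tcp_pos: [0.6513, 0.051, 0.2184]
tcp_rot: [0.002, 0.975, 0.223, 0.003]
ft_force: [0.9, -0.9, -2.2]
width: 0.0576
```

```bash
python3 -c "
from h import *
delta(.65,.0474,.12,-64.2)"
```

```text
t 27.3 tcp [0.6513 0.051  0.2184] w 0.0576 F [ 0.8765 -0.9428 -2.2456] q [-0.0456  0.4894  0.2736  1.348  -0.0021  2.6463]
shift [-0.043   0.0283  1.3123] turn [ 0.0099 -0.0099 -0.0011]
```

Call:
send_rows:
  plan:
    - {"xyz": [-0.045, 0.028, 0.2], "angular": [0.01, -0.01, 0], "fingers": 1}
    - {"xyz": [0, 0, 0.4], "angular": [0, 0, 0], "fingers": 1}
    - {"xyz": [0, 0, 0.4], "angular": [0, 0, 0], "fingers": 1}
    - {"xyz": [0, 0, 0.25], "angular": [0, 0, 0], "fingers": 1}
    - {"xyz": [0, 0, 0], "angular": [0, 0, 0], "fingers": 1}

```text
clock: 27.72
tcp_pos: [0.6503, 0.0484, 0.1215]
tcp_rot: [0.0, 0.975, 0.224, 0.001]
ft_force: [0.2, 0.3, -2.7]
width: 0.0578
```

```bash
python3 -c "
from h import *
delta(.65,.0474,.086,-64.2)"
```

```text
t 27.72 tcp [0.6503 0.0484 0.1215] w 0.0578 F [ 0.2333  0.2863 -2.6853] q [-0.0505  0.5258  0.0726  1.1162 -0.0001  2.6394]
shift [-0.0106  0.0098  0.4731] turn [ 0.0015 -0.0024  0.0027]
```

Call:
send_rows:
  plan:
    - {"xyz": [-0.02, 0.01, 0.2], "angular": [0, 0, 0], "fingers": 1}
    - {"xyz": [-0.01, 0, 0.17], "angular": [0, 0, 0], "fingers": 1}
    - {"xyz": [0, 0, 0.1], "angular": [0, 0, 0], "fingers": 1}
    - {"xyz": [0, 0, 0], "angular": [0, 0, 0], "fingers": 1}

```text
clock: 28.05
tcp_pos: [0.6485, 0.046, 0.0878]
tcp_rot: [0.0, 0.975, 0.224, 0.001]
ft_force: [0.4, 0.2, -2.1]
width: 0.0578
```

```bash
python3 -c "
from h import *
delta(.65,.0474,.086,-64.2)"
```

```text
t 28.05 tcp [0.6485 0.046  0.0878] w 0.0578 F [ 0.3981  0.2099 -2.1475] q [-0.0542  0.5426  0.0075  1.0336 -0.0002  2.6362]
shift [ 0.0263 -0.0074  0.0245] turn [ 0.0023 -0.0032  0.0017]
```

Call:
send_rows:
  plan:
    - {"xyz": [0.02, -0.007, 0.025], "angular": [0, 0, 0], "fingers": 1}
    - {"xyz": [0, 0, 0], "angular": [0, 0, 0], "fingers": 1}
    - {"xyz": [0, 0, 0], "angular": [0, 0, 0], "fingers": -1}
    - {"xyz": [0, 0, 0], "angular": [0, 0, 0], "fingers": -1}
    - {"xyz": [0, 0, 0], "angular": [0, 0, 0], "fingers": -1}
    - {"xyz": [0, 0, 0], "angular": [0, 0, 0], "fingers": -1}
    - {"xyz": [0, 0, 0], "angular": [0, 0, 0], "fingers": -1}
    - {"xyz": [0, 0, 0], "angular": [0, 0, 0], "fingers": -1}
    - {"xyz": [0, 0, 0], "angular": [0, 0, 0], "fingers": -1}

```text
clock: 28.8
tcp_pos: [0.6526, 0.0471, 0.0919]
tcp_rot: [0.001, 0.975, 0.224, 0.005]
ft_force: [0.7, 0.7, 0.4]
width: 0.085
```

Call:
send_rows:
  plan:
    - {"xyz": [0, 0, -0.3], "angular": [0, 0, 0], "fingers": -1}
    - {"xyz": [0, 0, -0.4], "angular": [0, 0, 0], "fingers": -1}
    - {"xyz": [0, 0, -0.4], "angular": [0, 0, 0], "fingers": -1}
    - {"xyz": [0, 0, -0.4], "angular": [0, 0, 0], "fingers": -1}
    - {"xyz": [0, 0, -0.3], "angular": [0, 0, 0], "fingers": -1}
    - {"xyz": [0, 0, 0], "angular": [0, 0, 0], "fingers": -1}

```text
clock: 29.3
tcp_pos: [0.6493, 0.0473, 0.2309]
tcp_rot: [0.001, 0.975, 0.224, 0.002]
ft_force: [0.2, 1.0, 0.1]
width: 0.0854
```

```bash
python3 - <<'E'
from h import *
delta(.411,.091,.23,-64.2)
m=optics.camera_model('wrist');print(m['T'].tolist())
cv2.imwrite('pics/w7.png',optics.snapshot('wrist')[:,:,::-1])
E
```

```text
t 29.3 tcp [0.6493 0.0473 0.2309] w 0.0854 F [0.2011 1.015  0.0521] q [-0.0523  0.4853  0.3     1.3809 -0.0003  2.6382]
shift [-2.605 -1.91  -0.003] turn [ 0.0047 -0.0074  0.0015]
[[0.4363466020769648, 0.8647335425309536, 0.24867155703408214, 0.7138124993687666], [-0.8997761800577887, 0.41870105803398605, 0.12285051811789327, 0.07941040970974281], [0.0021139197007200715, -0.27735414982128626, 0.9607654276255005, 0.3730360564091516], [0.0, 0.0, 0.0, 1.0]]
```

View pics/w7.png

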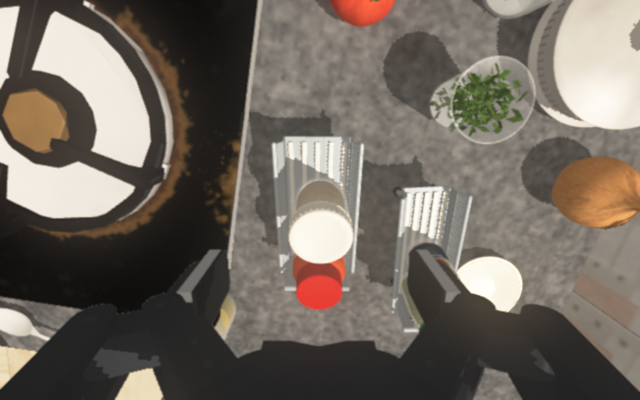

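All four jars are placed, with the white lid (320,235) directly behind the red cap (320,290). Last is the bottle.

Call:
send_rows:
  plan:
    - {"xyz": [-0.29, -0.212, 0], "angular": [0, 0, 0], "fingers": -1}
    - {"xyz": [-0.29, -0.212, 0], "angular": [0, 0, 0], "fingers": -1}
    - {"xyz": [-0.29, -0.212, 0], "angular": [0, 0, 0], "fingers": -1}
    - {"xyz": [-0.29, -0.212, 0], "angular": [0, 0, 0], "fingers": -1}
    - {"xyz": [-0.29, -0.212, 0], "angular": [0, 0, 0], "fingers": -1}
    - {"xyz": [-0.29, -0.212, 0], "angular": [0, 0, 0], "fingers": -1}
    - {"xyz": [-0.29, -0.212, 0], "angular": [0, 0, 0], "fingers": -1}
    - {"xyz": [-0.29, -0.212, 0], "angular": [0, 0, 0], "fingers": -1}
    - {"xyz": [-0.26, -0.19, 0], "angular": [0, 0, 0], "fingers": -1}

```text
clock: 30.1
tcp_pos: [0.4025, 0.0907, 0.2169]
tcp_rot: [-0.001, 0.975, 0.223, -0.004]
ft_force: [-0.5, 0.7, 0.6]
width: 0.0857
```

Call:
send_rows:
  plan:
    - {"xyz": [0, 0, 0], "angular": [0, 0, -0.23], "fingers": -1}
    - {"xyz": [0, 0, 0], "angular": [0, 0, -0.23], "fingers": -1}
    - {"xyz": [0, 0, 0], "angular": [0, 0, -0.23], "fingers": -1}
    - {"xyz": [0, 0, 0], "angular": [0, 0, -0.23], "fingers": -1}
    - {"xyz": [0, 0, 0], "angular": [0, 0, -0.23], "fingers": -1}
    - {"xyz": [0, 0, 0], "angular": [0, 0, -0.23], "fingers": -1}
    - {"xyz": [0, 0, 0], "angular": [0, 0, -0.23], "fingers": -1}
    - {"xyz": [0, 0, 0], "angular": [0, 0, -0.23], "fingers": -1}
    - {"xyz": [0, 0, 0], "angular": [0, 0, -0.23], "fingers": -1}
    - {"xyz": [0, 0, 0], "angular": [0, 0, 0], "fingers": -1}

```text
clock: 30.93
tcp_pos: [0.3905, 0.0916, 0.2076]
tcp_rot: [-0.008, 0.705, 0.709, -0.008]
ft_force: [0.4, 1.1, 0.1]
width: 0.0853
```

```bash
python3 -c "
from h import *
delta(.41,.091,.16,0)"
```

```text
t 30.93 tcp [0.3905 0.0916 0.2076] w 0.0853 F [0.4134 1.1486 0.1196] q [ 0.0266  0.0771 -0.3501  1.1659  0.      1.5928]
shift [-0.009   0.2736  0.6293] turn [-0.0425  0.001   0.0086]
```

Call:
send_rows:
  plan:
    - {"xyz": [0, 0.27, 0.2], "angular": [-0.042, 0, 0.008], "fingers": -1}
    - {"xyz": [0, 0, 0.3], "angular": [0, 0, 0], "fingers": -1}
    - {"xyz": [0, 0, 0.1], "angular": [0, 0, 0], "fingers": -1}
    - {"xyz": [0, 0, 0], "angular": [0, 0, 0], "fingers": -1}
    - {"xyz": [0, 0, 0], "angular": [0, 0, 0], "fingers": -1}

```text
clock: 31.35
tcp_pos: [0.4094, 0.0916, 0.1578]
tcp_rot: [-0.001, 0.714, 0.7, -0.001]
ft_force: [0.0, -0.0, 1.1]
width: 0.0851
```

```bash
python3 - <<'E'
from h import *
delta(.41,.091,.088,0)
m=optics.camera_model('wrist'); im=optics.snapshot('wrist')
f=im.astype(int);k=(f[...,0]>110)&(f[...,1]<70)&(f[...,2]<70)
n,lab,st,c=cv2.connectedComponentsWithStats(k.astype(np.uint8))
for i in range(1,n):
    if st[i,4]>150: print(st[i],c[i],atz(m,*c[i],.103),'edges x',atz(m,st[i,0],c[i,1],.1),atz(m,st[i,0]+st[i,2],c[i,1],.1))
print('proj .41,.091,.103',proj(m,(.41,.091,.103)),'dark nozzle proj',proj(m,(.41,.091,.122)))
cv2.imwrite('pics/w8.png',im[:,:,::-1])
E
```

```text
t 31.35 tcp [0.4094 0.0916 0.1578] w 0.0851 F [ 0.0499 -0.0149  1.0736] q [ 0.0258  0.1254 -0.436   1.0118 -0.0005  1.6155]
shift [-0.0078  0.01    0.9312] turn [-0.0045  0.0012 -0.0362]
[301 195  36  39 929] [318.4941 212.4575] [0.4105 0.097  0.103 ] edges x [0.3983 0.0962 0.1   ] [0.4234 0.0958 0.1   ]
[455 241  61  45 971] [477.5129 257.2678] [0.5237 0.0612 0.103 ] edges x [0.509  0.0599 0.1   ] [0.5533 0.0591 0.1   ]
[ 470  270   77   45 1614] [504.684  291.8005] [0.5474 0.0325 0.103 ] edges x [0.5234 0.0309 0.1   ] [0.5813 0.03   0.1   ]
proj .41,.091,.103 [317.909  220.7115] dark nozzle proj [317.799  231.2297]
```

View pics/w8.png

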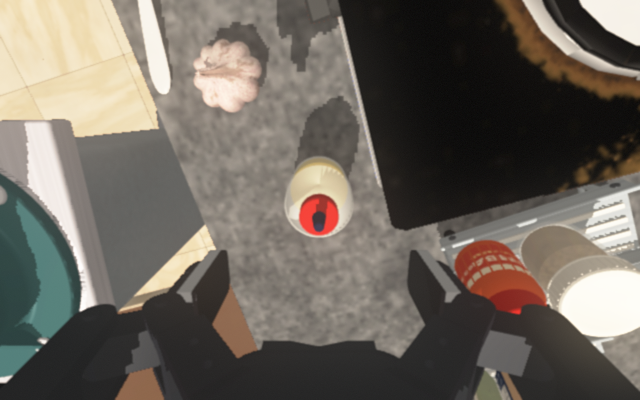

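The collar is at x=0.4107 in the wrist view (318,212), centred between the fingers. I'll descend.

Call:
send_rows:
  plan:
    - {"xyz": [0.02, 0, 0.2], "angular": [-0.004, 0, -0.036], "fingers": -1}
    - {"xyz": [0, 0, 0.3], "angular": [0, 0, 0], "fingers": -1}
    - {"xyz": [0, 0, 0.3], "angular": [0, 0, 0], "fingers": -1}
    - {"xyz": [0, 0, 0.1], "angular": [0, 0, 0], "fingers": -1}
    - {"xyz": [0, 0, 0], "angular": [0, 0, 0], "fingers": -1}

```text
clock: 31.82
tcp_pos: [0.4115, 0.0933, 0.0916]
tcp_rot: [0.002, 0.709, 0.705, 0.002]
ft_force: [0.8, -0.3, 0.1]
width: 0.0856
```

```bash
python3 - <<'E'
from h import *
delta(.4105,.093,.088,0)
m=optics.camera_model('wrist'); im=optics.snapshot('wrist')
f=im.astype(int);k=(f[...,0]>110)&(f[...,1]<70)&(f[...,2]<70)
n,lab,st,c=cv2.connectedComponentsWithStats(k.astype(np.uint8))
for i in range(1,n):
    if st[i,4]>150: print(st[i],c[i],atz(m,*c[i],.103))
E
```

```text
t 31.82 tcp [0.4115 0.0933 0.0916] w 0.0856 F [ 0.7506 -0.3245  0.0924] q [ 0.0297  0.1842 -0.5657  0.8149 -0.0006  1.6065]
shift [-0.0036 -0.0142  0.0479] turn [ 0.0114  0.0008 -0.0115]
[289 232  52  57 842] [315.829  248.2637] [0.4114 0.1034 0.103 ]
[ 488  281   74   31 1151] [521.2493 295.0513] [0.5132 0.0772 0.103 ]
```

Call:
send_rows:
  plan:
    - {"xyz": [0, -0.014, 0.06], "angular": [0.011, 0, -0.01], "fingers": -1}
    - {"xyz": [0, 0, 0], "angular": [0, 0, 0], "fingers": 1}
    - {"xyz": [0, 0, 0], "angular": [0, 0, 0], "fingers": 1}
    - {"xyz": [0, 0, 0], "angular": [0, 0, 0], "fingers": 1}
    - {"xyz": [0, 0, 0], "angular": [0, 0, 0], "fingers": 1}
    - {"xyz": [0, 0, 0], "angular": [0, 0, 0], "fingers": 1}
    - {"xyz": [0, 0, 0], "angular": [0, 0, 0], "fingers": 1}
    - {"xyz": [0, 0, 0], "angular": [0, 0, 0], "fingers": 1}
    - {"xyz": [0, 0, 0], "angular": [0, 0, 0], "fingers": 1}
    - {"xyz": [0, 0, 0], "angular": [0, 0, 0], "fingers": 1}

```text
clock: 32.7
tcp_pos: [0.4127, 0.0934, 0.0918]
tcp_rot: [0.002, 0.708, 0.707, 0.002]
ft_force: [-1.2, 0.3, -2.9]
width: 0.026
```

Call:
send_rows:
  plan:
    - {"xyz": [0, 0, 0], "angular": [0, 0, 0], "fingers": 1}
    - {"xyz": [0, 0, 0], "angular": [0, 0, 0], "fingers": 1}
    - {"xyz": [0, 0, 0], "angular": [0, 0, 0], "fingers": 1}
    - {"xyz": [0, 0, 0], "angular": [0, 0, 0], "fingers": 1}

```text
clock: 33.03
tcp_pos: [0.4127, 0.0933, 0.0917]
tcp_rot: [0.002, 0.708, 0.707, 0.002]
ft_force: [-0.5, -0.2, -0.6]
width: 0.0262
```

```bash
python3 - <<'E'
from h import *
delta(.6,-.224,.25,0)
E
```

```text
t 33.03 tcp [0.4127 0.0933 0.0917] w 0.0262 F [-0.4592 -0.2471 -0.6197] q [ 0.0296  0.1864 -0.5623  0.8168 -0.0004  1.6019]
shift [-4.2281  2.514  -2.0964] turn [ 0.01    0.0004 -0.0028]
```

Call:
send_rows:
  plan:
    - {"xyz": [0, 0, -0.2], "angular": [0.01, 0, 0], "fingers": 1}
    - {"xyz": [0, 0, -0.35], "angular": [0, 0, 0], "fingers": 1}
    - {"xyz": [0, 0, -0.4], "angular": [0, 0, 0], "fingers": 1}
    - {"xyz": [0, 0, -0.4], "angular": [0, 0, 0], "fingers": 1}
    - {"xyz": [0, 0, -0.4], "angular": [0, 0, 0], "fingers": 1}
    - {"xyz": [0, 0, -0.4], "angular": [0, 0, 0], "fingers": 1}
    - {"xyz": [0, 0, -0.2], "angular": [0, 0, 0], "fingers": 1}

```text
clock: 33.62
tcp_pos: [0.4093, 0.0932, 0.2722]
tcp_rot: [-0.003, 0.708, 0.707, -0.003]
ft_force: [0.8, -0.3, -1.6]
width: 0.0261
```

```bash
python3 - <<'E'
from h import *
def plate(im,m,box,z=.016):
    x0,y0,x1,y1=box; s=im[y0:y1,x0:x1].astype(int)
    k=((s.min(2)>165)&(s[...,2]-s[...,0]>8)).astype(np.uint8)
    n,lab,st,c=cv2.connectedComponentsWithStats(k); i=1+np.argmax(st[1:,4])
    ct=max(cv2.findContours((lab==i).astype(np.uint8),cv2.RETR_EXTERNAL,cv2.CHAIN_APPROX_NONE)[0],key=len)[:,0]+[x0,y0]
    P=np.array([atz(m,u,v,z)[:2] for u,v in ct]); (a,b)=np.linalg.lstsq(np.c_[2*P,np.ones(len(P))],(P**2).sum(1),rcond=None)[:2]
    print('c',a[:2],'r',np.sqrt(a[2]+a[0]**2+a[1]**2),'n',len(P),'box',ct.min(0),ct.max(0))
plate(cv2.imread('pics/top0.png'),optics.camera_model('top'),(350,170,420,240))
plate(cv2.imread('pics/side0.png'),optics.camera_model('side'),(335,165,395,215))
m=optics.camera_model('wrist');m['T']=np.load('w1.npy'); plate(cv2.imread('pics/w1raw.png'),m,(280,270,360,345))
m['T']=np.array([[0.4363466020769648,0.8647335425309536,0.24867155703408214,0.7138124993687666],[-0.8997761800577887,0.41870105803398605,0.12285051811789327,0.07941040970974281],[0.0021139197007200715,-0.27735414982128626,0.9607654276255005,0.3730360564091516],[0,0,0,1]])
plate(cv2.imread('pics/w7.png'),m,(440,245,540,325))
delta(.6,-.224,.25,0)
E
```

```text
c [ 0.6028 -0.2256] r 0.04947730720881311 n 129 box [361 181] [407 226]
c [ 0.6025 -0.2241] r 0.04823363949792261 n 108 box [340 177] [379 210]
c [ 0.6054 -0.2205] r 0.04988388444989019 n 222 box [283 270] [356 338]
c [ 0.6201 -0.2166] r 0.04485887973938894 n 214 box [455 245] [522 311]
t 33.62 tcp [0.4093 0.0932 0.2722] w 0.0261 F [ 0.7607 -0.3096 -1.6194] q [ 0.0294  0.0777 -0.1724  1.3301 -0.0002  1.6018]
shift [-4.2256  2.5517  0.2741] turn [-0.0179  0.0009 -0.003 ]
```

Call:
send_rows:
  plan:
    - {"xyz": [-0.28, 0.17, 0], "angular": [-0.018, 0, 0], "fingers": 1}
    - {"xyz": [-0.33, 0.2, 0], "angular": [0, 0, 0], "fingers": 1}
    - {"xyz": [-0.33, 0.2, 0], "angular": [0, 0, 0], "fingers": 1}
    - {"xyz": [-0.33, 0.2, 0], "angular": [0, 0, 0], "fingers": 1}
    - {"xyz": [-0.33, 0.2, 0], "angular": [0, 0, 0], "fingers": 1}
    - {"xyz": [-0.33, 0.2, 0], "angular": [0, 0, 0], "fingers": 1}
    - {"xyz": [-0.33, 0.2, 0], "angular": [0, 0, 0], "fingers": 1}
    - {"xyz": [-0.33, 0.2, 0], "angular": [0, 0, 0], "fingers": 1}
    - {"xyz": [-0.33, 0.2, 0], "angular": [0, 0, 0], "fingers": 1}
    - {"xyz": [-0.33, 0.2, 0], "angular": [0, 0, 0], "fingers": 1}

```text
clock: 34.45
tcp_pos: [0.5621, -0.158, 0.2782]
tcp_rot: [0.003, 0.705, 0.709, 0.003]
ft_force: [1.4, 0.2, -1.1]
width: 0.0259
```

Call:
send_rows:
  plan:
    - {"xyz": [-0.33, 0.2, 0], "angular": [0, 0, 0], "fingers": 1}
    - {"xyz": [-0.33, 0.2, 0], "angular": [0, 0, 0], "fingers": 1}
    - {"xyz": [-0.25, 0.16, 0], "angular": [0, 0, 0], "fingers": 1}
    - {"xyz": [0, 0, 0], "angular": [0, 0, 0], "fingers": 1}
    - {"xyz": [0, 0, 0], "angular": [0, 0, 0], "fingers": 1}

```text
clock: 34.87
tcp_pos: [0.6077, -0.2352, 0.2746]
tcp_rot: [0.001, 0.707, 0.707, 0.002]
ft_force: [-1.6, 0.2, -2.0]
width: 0.0259
```

```bash
python3 -c "
from h import *
delta(.603,-.2255,.14,0)"
```

```text
t 34.87 tcp [ 0.6077 -0.2352  0.2746] w 0.0259 F [-1.6355  0.156  -2.0285] q [-0.496   0.4877  0.4213  1.5005  0.004   1.074 ]
shift [ 0.1265 -0.0723  1.7947] turn [ 0.0103 -0.0031  0.0017]
```

Call:
send_rows:
  plan:
    - {"xyz": [0.125, -0.07, 0.2], "angular": [0.01, -0.003, 0], "fingers": 1}
    - {"xyz": [0, 0, 0.4], "angular": [0, 0, 0], "fingers": 1}
    - {"xyz": [0, 0, 0.4], "angular": [0, 0, 0], "fingers": 1}
    - {"xyz": [0, 0, 0.4], "angular": [0, 0, 0], "fingers": 1}
    - {"xyz": [0, 0, 0.25], "angular": [0, 0, 0], "fingers": 1}
    - {"xyz": [0, 0, 0.05], "angular": [0, 0, 0], "fingers": 1}
    - {"xyz": [0, 0, 0], "angular": [0, 0, 0], "fingers": 1}

```text
clock: 35.45
tcp_pos: [0.6005, -0.2216, 0.1433]
tcp_rot: [0.001, 0.706, 0.708, 0.0]
ft_force: [-0.1, -0.4, -1.4]
width: 0.0263
```

```bash
python3 - <<'E'
from h import *
delta(.603,-.2255,.103,0)
cv2.imwrite('pics/w9.png',np.hstack([optics.snapshot('wrist')[100:400,150:550,::-1],cv2.resize(optics.snapshot('side')[120:270,250:450,::-1],(400,300))]))
E
```

```text
t 35.45 tcp [ 0.6005 -0.2216  0.1433] w 0.0263 F [-0.0752 -0.3513 -1.4089] q [-0.4809  0.4942  0.077   1.1522  0.0003  1.0871]
shift [-0.0513  0.0324  0.5369] turn [0.0026 0.0006 0.0053]
```

View pics/w9.png

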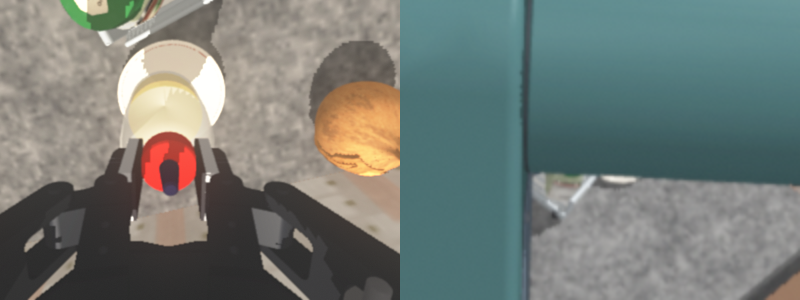

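```bash
python3 - <<'E'
from h import *
m=optics.camera_model('wrist')
print(atz(m,321,138,.016),'sides',atz(m,268,190,.016),atz(m,374,190,.016))
print('expected px of base rim top for bottle at tcp', [proj(m,(.6015,-.2206+dy,z)) for dy,z in((.0285,.043),(-.0285,.043),(.0285,.09))])
E
```

```text
[ 0.6049 -0.173   0.016 ] sides [ 0.5564 -0.2203  0.016 ] [ 0.6541 -0.2201  0.016 ]
expected px of base rim top for bottle at tcp [array([317.0009, 164.814 ]), array([316.8654, 230.2452]), array([316.937 , 177.0782])]
```

Call:
send_rows:
  plan:
    - {"xyz": [-0.038, 0.04, 0.15], "angular": [0, 0, 0], "fingers": 1}
    - {"xyz": [0, 0, 0.2], "angular": [0, 0, 0], "fingers": 1}
    - {"xyz": [0, 0, 0.1], "angular": [0, 0, 0], "fingers": 1}
    - {"xyz": [0, 0, 0], "angular": [0, 0, 0], "fingers": 1}

```text
clock: 35.88
tcp_pos: [0.6077, -0.2268, 0.1139]
tcp_rot: [0.006, 0.706, 0.708, 0.002]
ft_force: [0.2, 0.1, -2.8]
width: 0.0261
```

```bash
python3 -c "
from h import *
delta(.604,-.2245,.103,0)"
```

```text
t 35.88 tcp [ 0.6077 -0.2268  0.1139] w 0.0261 F [ 0.1685  0.0746 -2.8152] q [-0.4828  0.5168  0.0345  1.0762  0.0003  1.0851]
shift [ 0.0315 -0.0514  0.144 ] turn [0.021  0.0104 0.0056]
```

Call:
send_rows:
  plan:
    - {"xyz": [0.03, -0.05, 0.07], "angular": [0.021, 0.01, 0], "fingers": 1}
    - {"xyz": [0, 0, 0.05], "angular": [0, 0, 0], "fingers": 1}
    - {"xyz": [0, 0, 0], "angular": [0, 0, 0], "fingers": 1}

```text
clock: 36.13
tcp_pos: [0.6044, -0.2249, 0.1053]
tcp_rot: [0.0, 0.706, 0.708, -0.0]
ft_force: [0.0, -0.7, -2.7]
width: 0.0257
```

```bash
python3 -c "
from h import *
delta(.604,-.2245,.102,0)"
```

```text
t 36.13 tcp [ 0.6044 -0.2249  0.1053] w 0.0257 F [ 0.0156 -0.6961 -2.7495] q [-0.4823  0.5239  0.0231  1.0694 -0.0003  1.0857]
shift [ 0.0056 -0.0059  0.0434] turn [0.0007 0.001  0.0053]
```

Call:
send_rows:
  plan:
    - {"xyz": [0, 0, 0.025], "angular": [0, 0, 0], "fingers": 1}
    - {"xyz": [0, 0, 0.02], "angular": [0, 0, 0], "fingers": 1}
    - {"xyz": [0, 0, 0], "angular": [0, 0, 0], "fingers": 1}

```text
clock: 36.38
tcp_pos: [0.6048, -0.225, 0.1023]
tcp_rot: [0.001, 0.706, 0.708, 0.0]
ft_force: [-0.1, -0.1, -1.8]
width: 0.026
```

```bash
python3 -c "
from h import *
delta(.604,-.2245,.102,0)"
```

```text
t 36.38 tcp [ 0.6048 -0.225   0.1023] w 0.026 F [-0.0754 -0.1477 -1.8173] q [-0.4823  0.5258  0.018   1.0615 -0.0002  1.0857]
shift [ 0.0073 -0.0107  0.0036] turn [0.0023 0.0017 0.0054]
```

Call:
send_rows:
  plan:
    - {"xyz": [0.005, -0.01, 0.02], "angular": [0, 0, 0], "fingers": 1}
    - {"xyz": [0, 0, 0], "angular": [0, 0, 0], "fingers": 1}

```text
clock: 36.55
tcp_pos: [0.6047, -0.2247, 0.1018]
tcp_rot: [0.002, 0.706, 0.708, 0.001]
ft_force: [-1.7, -0.1, -0.3]
width: 0.0259
```

Call:
send_rows:
  plan:
    - {"xyz": [0, 0, 0], "angular": [0, 0, 0], "fingers": -1}
    - {"xyz": [0, 0, 0], "angular": [0, 0, 0], "fingers": -1}
    - {"xyz": [0, 0, 0], "angular": [0, 0, 0], "fingers": -1}
    - {"xyz": [0, 0, 0], "angular": [0, 0, 0], "fingers": -1}
    - {"xyz": [0, 0, 0], "angular": [0, 0, 0], "fingers": -1}
    - {"xyz": [0, 0, 0], "angular": [0, 0, 0], "fingers": -1}
    - {"xyz": [0, 0, 0], "angular": [0, 0, 0], "fingers": -1}
    - {"xyz": [0, 0, 0], "angular": [0, 0, 0], "fingers": -1}

```text
clock: 37.22
tcp_pos: [0.6051, -0.2251, 0.1025]
tcp_rot: [0.003, 0.706, 0.708, 0.001]
ft_force: [-0.1, 0.5, -0.4]
width: 0.0856
```

Call:
send_rows:
  plan:
    - {"xyz": [0, 0, -0.2], "angular": [0, 0, 0], "fingers": -1}
    - {"xyz": [0, 0, -0.35], "angular": [0, 0, 0], "fingers": -1}
    - {"xyz": [0, 0, -0.4], "angular": [0, 0, 0], "fingers": -1}
    - {"xyz": [0, 0, -0.4], "angular": [0, 0, 0], "fingers": -1}
    - {"xyz": [0, 0, -0.4], "angular": [0, 0, 0], "fingers": -1}
    - {"xyz": [0, 0, -0.2], "angular": [0, 0, 0], "fingers": -1}

```text
clock: 37.72
tcp_pos: [0.6019, -0.2235, 0.2502]
tcp_rot: [-0.002, 0.706, 0.708, -0.001]
ft_force: [0.4, -0.4, -0.0]
width: 0.0855
```

```bash
python3 -c "
from h import *
delta(.33,.2,.26,0)"
```

```text
t 37.72 tcp [ 0.6019 -0.2235  0.2502] w 0.0855 F [ 0.4388 -0.4156 -0.0106] q [-0.4824  0.474   0.3323  1.4331 -0.      1.0856]
shift [ 5.6571 -3.61   -0.1078] turn [-0.0067 -0.0035  0.0054]
```

Call:
send_rows:
  plan:
    - {"xyz": [0.34, -0.215, -0.01], "angular": [0, 0, 0], "fingers": -1}
    - {"xyz": [0.34, -0.215, -0.01], "angular": [0, 0, 0], "fingers": -1}
    - {"xyz": [0.34, -0.215, -0.01], "angular": [0, 0, 0], "fingers": -1}
    - {"xyz": [0.34, -0.215, 0], "angular": [0, 0, 0], "fingers": -1}
    - {"xyz": [0.34, -0.215, 0], "angular": [0, 0, 0], "fingers": -1}
    - {"xyz": [0.34, -0.215, 0], "angular": [0, 0, 0], "fingers": -1}
    - {"xyz": [0.34, -0.215, 0], "angular": [0, 0, 0], "fingers": -1}
    - {"xyz": [0.34, -0.215, 0], "angular": [0, 0, 0], "fingers": -1}
    - {"xyz": [0.34, -0.215, 0], "angular": [0, 0, 0], "fingers": -1}
    - {"xyz": [0.34, -0.215, 0], "angular": [0, 0, 0], "fingers": -1}

```text
clock: 38.55
tcp_pos: [0.4366, 0.0356, 0.255]
tcp_rot: [0.003, 0.709, 0.706, 0.001]
ft_force: [0.9, 0.2, 0.3]
width: 0.0858
```

Call:
send_rows:
  plan:
    - {"xyz": [0.4, -0.15, 0], "angular": [0, 0, 0], "fingers": -1}
    - {"xyz": [0.4, -0.15, 0], "angular": [0, 0, 0], "fingers": -1}
    - {"xyz": [0.4, -0.15, 0], "angular": [0, 0, 0], "fingers": -1}
    - {"xyz": [0.4, -0.15, 0], "angular": [0, 0, 0], "fingers": -1}
    - {"xyz": [0.4, -0.1, 0], "angular": [0, 0, 0], "fingers": -1}
    - {"xyz": [0.4, -0.1, 0], "angular": [0, 0, 0], "fingers": -1}
    - {"xyz": [0.4, 0, 0], "angular": [0, 0, 0], "fingers": -1}
    - {"xyz": [0.4, 0, 0], "angular": [0, 0, 0], "fingers": -1}
    - {"xyz": [0.4, 0, 0], "angular": [0, 0, 0], "fingers": -1}
    - {"xyz": [0, 0, 0], "angular": [0, 0, 0], "fingers": -1}

```text
clock: 39.38
tcp_pos: [0.3683, 0.3213, 0.2561]
tcp_rot: [0.004, 0.708, 0.706, 0.004]
ft_force: [-0.1, -0.8, -0.5]
width: 0.0852
```

```bash
python3 - <<'E'
from h import *
a=optics.snapshot('top')[:,:,::-1];b=optics.snapshot('side')[:,:,::-1]
cv2.imwrite('pics/end_top.png',a)
cv2.imwrite('pics/end.png',np.hstack([cv2.resize(a[80:250,210:430],(400,309),interpolation=cv2.INTER_CUBIC),cv2.resize(b[110:280,200:420],(400,309),interpolation=cv2.INTER_CUBIC)]))
t=optics.camera_model('top')
print('expected top px of plate centre z.01',proj(t,(.604,-.224,.01)),'bottle nozzle',proj(t,(.604,-.224,.132)))
E
```

```text
expected top px of plate centre z.01 [382.9818 203.2511] bottle nozzle [390.7019 193.3964]
```

View pics/end.png

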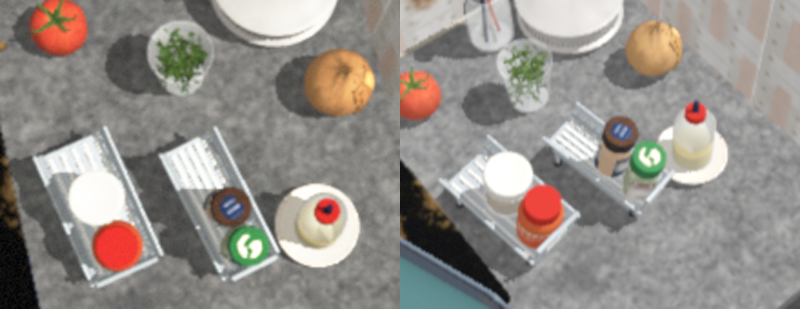

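The final views show everything in place. The bottle's collar-to-plate offset in the top view is (5.5,-9.3) px against an expected (6,-8), so it is centred to about 2 mm.

```bash
python3 -c "
from cell import order
print(order.job_done())"
```

```text
the job is handed in; nothing more can be done
None
```

The station is set up, and I handed the job in at about 39 s of the 120 s allowed.

- **Narrow lane:** the green-capped jar is against the stop and the black-capped jar directly behind it.
- **Wide lane:** the red-capped relish is against the stop and the white-lidded jar directly behind it.
- **Squeeze bottle:** it stands upright on the drip plate, centred to about 2 mm by the top picture.

The last top and side pictures, taken with the arm moved clear, show all of this. Nothing was knocked over, and the onion and herb tumbler look to be where they were. Wrist force readings stayed at a few newtons.

**Problems and disagreements:**
- I regripped two jars before lifting them. The green-capped jar was first caught across its corners, and the relish too high, at its shoulder.
- The cameras disagreed by about 3 to 5 mm on the plate's position and along the lanes, so I used averages. A fourth plate measurement, partly hidden by a finger, was off and I left it out.
- The arm drifted a few millimetres between rows. I corrected that before each release.

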